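# Tip the nuts from a hand chute into the canister

### The arm

A 6-joint arm with a two-finger parallel gripper is mounted at the origin on the work surface. World frame = base frame: x ahead of the robot, y to its left, z up, the work surface at z = 0. Lengths are in m, angles in rad, forces in N, time in s.
With the tool pointing down it reaches from about 0.4 to 0.825 m from the base axis. Payload 7 kg.
Tool frame: the origin (TCP) lies midway between the tips of the shut fingers; the grasp point (between the pads) lies 19 mm behind it (arm.hold_point_z is the distance from the TCP to the grasp point, in m); z points along the fingers, x is the direction in which the jaws open and shut, and the axes are right-handed (so a half turn about z gives the same grasp; the last joint's range is limited). The gripper opens to 88 mm and grips with 3 to 60 N. Pads are 19 mm wide; open, the fingers measure 130 mm over their backs; the gripper's body (78 mm by 193 mm) begins 47 mm behind the grasp point.
Start: joints at [1.502, 0.359, 0.012, 0, -1.224, -0.288], TCP at [0.236, 0.632, 0.227] pointing down, gripper open.
Joint ranges: [-3.07, 3.07], [-1.43, 2.12], [-1.02, 1.25], [-3.03, 1.67], [-3.05, -0], [-3.03, 3.03]. Speed limits (rad/s): [2.39, 2.39, 3.01, 3.14, 3.14, 3.14].

### API

Orientations are given as [roll, pitch, yaw] about the fixed x, y, z axes, in that order (R = Rz(yaw) Ry(pitch) Rx(roll)).
In Python, from station import readout, viewer, job, arm gives the robot as it stands.
- The arm moves only by the tool apply_moves, never from a script. Its argument "deltas" is text: rows parted by semicolons, each of 4 numbers parted by spaces: the shift along the tool's x, y, z in cm, then the turn about the tool's z in rad. A call has 1 to 10 rows; each row shifts and turns the commanded pose from where the row before left it, along the tool's axes as they then stand; what a row does not reach is not made up. A row lasts 1/8 s, in which the tool goes at most 62.5 mm and 10.7 degrees, less where a joint would pass 70% of its speed; a pose out of reach is approached as far as the arm can. A call is refused whole if a number of a shift passes 6.25 or a number of a turn 0.188, either way. A call with a gripper value outside its range is refused whole. "gripper" is the closure, from -1 (fully open) to 1 (shut), so that 0 is half open, set as the call begins (left out, the last holds). The fingers move at their own pace and stop on an object; "squeeze" is the grip in N (left out, the last holds). Time passes only in rows, so rows that do not move let the fingers close. It gives the time, the measured TCP pose, the force and the opening at its end, in the units of the state.
- readout.get_state(): the state, without advancing time (a new reading comes with each control period).
- viewer.grab_frame(name): name is "side" or "top"; returns a dict with "image" (480x640x3 uint8, red, green, blue), "camera_matrix" (3x3 intrinsics, pixels), "k1" (the pictures are not rectified: a ray, as slopes to the right and down, at radius r is drawn at 1 + k1 r^2 times it, then the intrinsics apply), "cam_to_world" (4x4, takes a point from camera to world coordinates). Camera axes: x right, y up, looking along -z (the intrinsics and any distortion apply to the point x, -y, -z); pixel columns grow to the right and rows downward; lengths in m; the calibration is good to about 2 mm. A picture is of the moment at which its call begins. There is no depth.
- job.job_done(): hands the job in, once; it reports no verdict.
Trained networks look in the newest picture that a camera, given by its name, has taken for a name from the list of things; names that differ only in an ending like _2 or _b are one class to them, and where a whole thing is asked for, a point or a joint stands for the part that bears it (a point fixed in the world has none). Each returns a list of dicts, best first, with "conf" (0 to 1); they miss things now and then, are a little off and sometimes report something else, mostly with a low value. They report only what shows in the picture. A call takes as long as a camera call. They do not tell look-alikes from the thing itself.
- viewer.silhouettes(camera, query): "region" (480x640 bool, what is visible of it) and "extent" ([left, top, width, height] in pixels, round what is visible of it).
The state is a dict: "t": time; "q": joint angles; "qd": joint speeds; "joint_efforts": joint torques, N m; "eef_pos": TCP position; "ee_rot": TCP orientation; "force": force on the tool from outside, world axes, zero at the start; "moment": the same for the moment, N m; "width": finger opening in m.
Only numpy, scipy, OpenCV 4.12 (cv2) and the standard library are available. Lean on these libraries where they do the work, as an engineer would, in place of code of your own. Each camera call takes 0.05 s, during which the arm holds its last target.

### The job

Push the blue swing cover of the clear canister (it has an upright peg) well open and leave it open. Then lift the aluminium chute (it has an orange grip) with all four nuts still lying in it, hold its spout over the canister's narrow mouth and tip it so that every nut slides in. Finally set the empty chute gently down flat and upright on the bench and let go; do not shift the other things on the bench or handle the nuts with the fingers.

Things in the scene. Friction and masses are not known exactly. Their poses are not given: they have to be found in the camera images.
- canister: Clear plastic canister fixed to the bench, upright: round body 80 mm across, narrowing above 66 mm height to a neck 54 mm across outside and 46 mm inside, rim 95 mm above the bench; inside floor 5 mm above the bench. Origin at the centre of its underside, z up. A steel post (14 mm thick, 99 mm high) stands 52 mm from the axis on its -x side and carries the cover.
- mouth (a point): Centre of the canister's round mouth, at rim height, 95 mm above the bench. Same axes as the canister.
- cover (a joint): Swing cover: blue plastic disc 60 mm across, 4 mm thick, that turns about the vertical post in a level plane 99 to 103 mm above the bench. Joint in rad: 0 = disc centred over the mouth (covering it); it grows counter-clockwise seen from above, up to the stop at 1.75; from about 1.1 the mouth is clear. At the start it is between 0 and 0.3. It stays where it is left; 0.5 N at the peg moves it.
- cover_peg (a point): Point on the axis of the cover's upright peg, just under its black knob, 124 mm above the bench and 70 mm from the pivot; the disc's centre lies on the line between them, 52 mm from the pivot. Steel peg 10 mm thick from 103 to 125 mm above the bench with a round black knob 16 mm across from 125 to 137 mm above the bench.
- cover_pivot (a point): Point on the vertical pivot axis of the cover, 99 mm above the bench; the hub round it ends 107 mm above the bench.
- chute: Hand chute, loose, about 0.2 kg, flat on the bench: straight open-topped aluminium channel 180 mm long, 36 mm wide outside, 30 inside, 30 mm high, floor and walls 3 mm. Origin on the underside below the grip; x along the channel, z up. Open spout end at x = -110 mm (roughly towards the robot at the start), closed end at x = +70 mm. Nuts pass under the crosspiece that carries the grip.
- chute_grip (a point): Middle of the gripping zone of the chute's upright orange grip, 58 mm above the chute's underside. The grip is a plate 14 mm thick along the chute's x, 30 mm wide along its y, from 34 to 74 mm above the underside; the crosspiece below it is 20 mm long, its top at 34 mm.
- spout (a point): Middle of the floor's edge at the chute's open spout end, where nuts leave: 110 mm from the grip, 3 mm above the underside. The channel is slippery: nuts stay put on it when level, start to slide when it is tipped spout-down by some 13 to 22 degrees, and all run out by 35 to 40 degrees. They lie in a row between x = -45 and +65 mm of the chute.
- nut0: Steel hex nut, 19 mm across flats, 22 mm across corners, 10 mm thick, 17 g, flat in the chute nearest its closed end. Origin at the centre of its underside.
- nut1: Second nut, the same.
- nut2: Third nut, the same, about under the grip.
- nut3: Fourth nut, the same, nearest the spout.
- spray: Bystander: white spray bottle 76 mm across, about 212 mm high, yellow and green head. Origin under its centre.
- case: Bystander: black spectacle case 65 x 155 x 45 mm. Origin under its centre, long along y.
- wrench: Bystander: steel wrench 170 mm long, lying flat.
- screwdriver: Bystander: screwdriver with red handle, 190 mm long, lying.
- adapter: Bystander: black plastic hose adapter, upright tube 60 mm across, 55 mm high. Origin under its centre.
- bluelid: Bystander: flat blue lid, 90 mm across, 10 mm thick, lying on the bench.
- gluejar: Bystander: small jar with orange cap, 52 mm across, 85 mm high. Origin under its centre.
Things that resemble listed ones, but are neither listed nor needed, are in the scene too. Several things have the shape of the chute; the one meant has the colours described above.

How it is judged:
On the way, in this order (a step that is already met when the one before it is completed fails the run):
1. the cover is swung open past 1.1 rad (value of joint cover above 1.1 rad), for 0.2 s.
2. the chute is lifted at least 40 mm with all four nuts still in it (height (world z) of chute above 0.04 m and x of nut0 in the frame of chute between -0.11 and 0.07 m and y of nut0 in the frame of chute between -0.016 and 0.016 m and z of nut0 in the frame of chute between -0.002 and 0.03 m and x of nut1 in the frame of chute between -0.11 and 0.07 m and y of nut1 in the frame of chute between -0.016 and 0.016 m and z of nut1 in the frame of chute between -0.002 and 0.03 m and x of nut2 in the frame of chute between -0.11 and 0.07 m and y of nut2 in the frame of chute between -0.016 and 0.016 m and z of nut2 in the frame of chute between -0.002 and 0.03 m and x of nut3 in the frame of chute between -0.11 and 0.07 m and y of nut3 in the frame of chute between -0.016 and 0.016 m and z of nut3 in the frame of chute between -0.002 and 0.03 m), for 0.2 s.
3. all four nuts have gone into the canister while the chute is still held up off the bench, its spout over or next to the mouth (horizontal distance between each of nut0, nut1, nut2, nut3 and canister below 0.04 m and height (world z) of nut0 between 0 and 0.075 m and height (world z) of nut1 between 0 and 0.075 m and height (world z) of nut2 between 0 and 0.075 m and height (world z) of nut3 between 0 and 0.075 m and height (world z) of chute above 0.04 m and horizontal distance between spout and mouth below 0.08 m), for 0.1 s.
At the end, for the whole second after the job is handed in: All four nuts lie inside the canister (within 40 mm of its axis and below 75 mm height), the cover is still open (past 1.05 rad), and the chute rests flat and upright on the bench (underside within 6 mm of it, tilted less than 0.06 rad), released and at rest (horizontal distance between each of nut0, nut1, nut2, nut3 and canister below 0.04 m and height (world z) of nut0 between 0 and 0.075 m and height (world z) of nut1 between 0 and 0.075 m and height (world z) of nut2 between 0 and 0.075 m and height (world z) of nut3 between 0 and 0.075 m and value of joint cover above 1.05 rad and height (world z) of chute between -0.004 and 0.006 m and angle between chute's own z axis and vertical below 0.06 rad and linear speed of chute below 0.02 m/s); the robot touches nothing.
It fails at once if the chute is dropped or slammed: moving faster than 0.45 m/s within 20 mm of the bench (height (world z) of chute below 0.02 m and linear speed of chute above 0.45 m/s).
It fails at once if the fingers take hold of or push a nut (more than 1.5 N) (contact force between the fingers and nut0 above 1.5 N or contact force between the fingers and nut1 above 1.5 N or contact force between the fingers and nut2 above 1.5 N or contact force between the fingers and nut3 above 1.5 N).
It fails at once if a bystander is shifted by more than 30 mm or knocked over (distance of any of spray, case, wrench, screwdriver, adapter, bluelid, gluejar from where it was at the start of the episode above 0.03 m or angle between any of spray, adapter, gluejar's own z axis and vertical above 0.5 rad).
It also fails if it takes over 70 s, if anything falls off the work surface, if the arm or the gripper's body presses on something with over 40 N, if the wrist force passes 120 N, or if a joint passes its speed limit or range.

## Working session

There is one attempt and no reset: what is moved stays moved. The work goes in short steps, Python scripts to look and compute and a tool call to move; the robot and the scene stay as the last step left them, time stands still between calls to the robot, and variables do not carry over. Pictures are saved under pics/ and viewed, and the job is handed in when it is done.

Besides the shell and the picture viewer there is one more tool, called after ">>>" as name(argument=value, ...), one argument or row to a line, values as JSON. apply_moves: Moves the arm, as the interface text tells. Its arguments: {"type":"object","properties":{"deltas":{"type":"string"},"gripper":{"type":"number"},"squeeze":{"type":"number"}},"required":["deltas"]}

```bash
ls; mkdir -p pics; python3 - <<'E'
from station import readout, viewer, job, arm
import cv2
print(readout.get_state()); print([a for a in dir(arm) if a[0]!='_'])
for n in ['side','top']:
    f=viewer.grab_frame(n); cv2.imwrite(f'pics/{n}0.png',f['image'][:,:,::-1]); print(n,f['camera_matrix'],f['k1'],f['cam_to_world'])
E
```

```text
pics
{'t': 0.0, 'q': array([ 1.50207557e+00,  3.59389604e-01,  1.10534292e-02, -3.53905829e-04,
       -1.22409087e+00, -2.88117188e-01]), 'qd': array([ 0.00173464,  0.00079382, -0.00079933, -0.00116534, -0.00021004,
       -0.00158966]), 'joint_efforts': array([ 3.24154826e-04, -5.82714415e+01,  2.93053883e+01,  6.99757263e+00,
        7.02723657e-03, -1.67411736e-04]), 'eef_pos': array([0.23562861, 0.63201384, 0.22561789]), 'ee_rot': array([-3.14144822e+00, -1.65803860e-03, -1.92775492e+00]), 'force': array([-0.16845008, -0.15594379,  0.37662947]), 'moment': array([ 0.00581545,  0.01224425, -0.01418098]), 'width': 0.08740998743548953}
['Unreachable', 'hold_point_z']
side [[571.14493343   0.         310.77279435]
 [  0.         571.14493343 237.70617896]
 [  0.           0.           1.        ]] 0.05575522101936847 [[ 0.98304514  0.13529927 -0.12375925  0.33771842]
 [-0.18331495  0.74073152 -0.64630678 -0.85902743]
 [ 0.00422755  0.65803566  0.7529749   1.09193348]
 [ 0.          0.          0.          1.        ]]
top [[530.89406292   0.         327.3009387 ]
 [  0.         530.89406292 237.26897412]
 [  0.           0.           1.        ]] -0.14389091081966673 [[ 0.01604741  0.9902663  -0.1382575   0.30495825]
 [-0.99985662  0.01664066  0.00313598  0.0135649 ]
 [ 0.00540615  0.13818735  0.99039135  1.39530844]
 [ 0.          0.          0.          1.        ]]
```

View pics/side0.png

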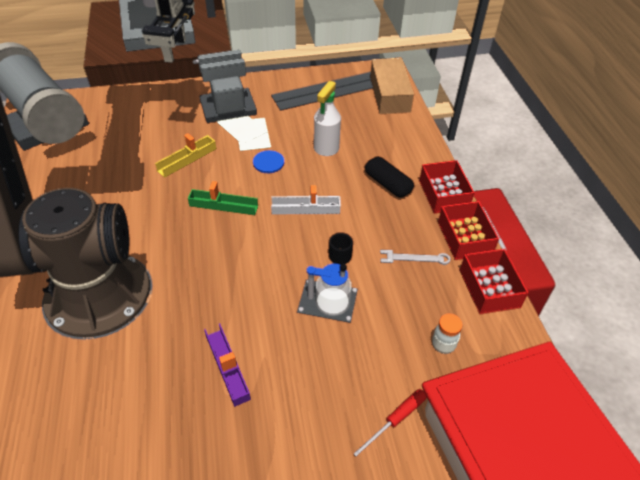

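View pics/top0.png

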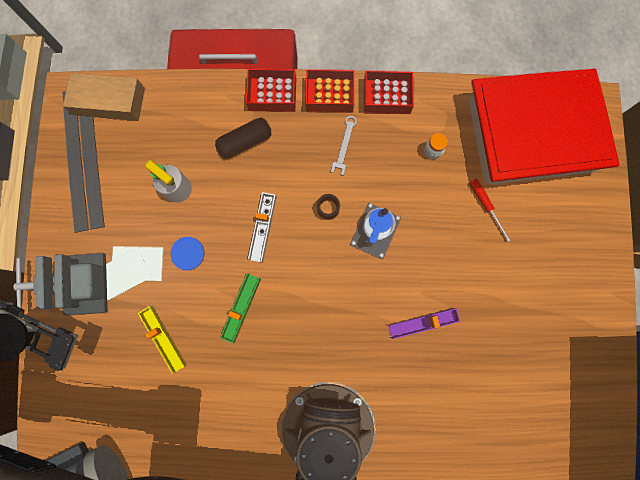

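```bash
cat > h.py <<'E'
import numpy as np, cv2
from station import readout, viewer, job, arm
def ray(f,u,v):
    K=f['camera_matrix'];k=f['k1'];T=f['cam_to_world']
    p=np.array([(u-K[0,2])/K[0,0],(v-K[1,2])/K[1,1]]);s=p.copy()
    for _ in range(30): s=p/(1+k*(s@s))
    d=T[:3,:3]@np.array([s[0],-s[1],-1.]);return T[:3,3],d
def at(f,u,v,z):
    o,d=ray(f,u,v);return o+d*(z-o[2])/d[2]
def proj(f,P):
    T=f['cam_to_world'];c=T[:3,:3].T@(np.asarray(P,float)-T[:3,3]);s=np.array([c[0],-c[1]])/-c[2]
    s=s*(1+f['k1']*(s@s));K=f['camera_matrix'];return np.array([K[0,0]*s[0]+K[0,2],K[1,1]*s[1]+K[1,2]])
def crop(f,u,v,r,name,sc=8):
    u,v=int(u),int(v);im=f['image'][max(v-r,0):v+r,max(u-r,0):u+r,::-1]
    cv2.imwrite(name,cv2.resize(im,None,fx=sc,fy=sc,interpolation=cv2.INTER_CUBIC))
def tri(rs):
    A=np.zeros((3,3));b=np.zeros(3)
    for o,d in rs:
        d=d/np.linalg.norm(d);M=np.eye(3)-np.outer(d,d);A+=M;b+=M@o
    return np.linalg.solve(A,b)
E
python3 - <<'E'
from h import *
t=viewer.grab_frame('top');s=viewer.grab_frame('side')
crop(t,377,228,35,'pics/tc.png');crop(s,330,280,45,'pics/sc.png',6)
crop(t,262,227,40,'pics/tch.png',7);crop(s,306,203,45,'pics/sch.png',6)
for q in ['canister','cover','cover_peg','chute','chute_grip','nut0','nut3','adapter','spray','bluelid','case','wrench']:
  for n,f in [('top',t),('side',s)]:
    for r in viewer.silhouettes(n,q)[:4]: print(q,n,round(r['conf'],2),r['extent'],[round(float(x),1) for x in np.argwhere(r['region']).mean(0)[::-1]])
E
```

```text
canister top 0.61 [351.2, 207.1, 48.3, 52.8] [375.5, 230.7]
canister side 0.57 [297.2, 265.0, 58.0, 54.8] [327.9, 293.3]
cover top 0.87 [369.3, 205.8, 23.7, 33.5] [379.5, 222.6]
cover top 0.59 [245.6, 192.6, 30.9, 71.9] [261.6, 228.0]
cover side 0.45 [304.9, 261.7, 41.3, 27.5] [330.1, 273.7]
cover_peg top 0.94 [367.2, 211.1, 25.6, 29.8] [379.6, 223.5]
cover_peg side 0.9 [306.5, 262.8, 40.4, 23.6] [330.3, 273.2]
chute top 0.92 [220.2, 274.7, 37.3, 67.7] [239.8, 308.0]
chute top 0.7 [141.1, 306.3, 42.7, 66.0] [162.0, 339.1]
chute top 0.65 [390.9, 305.9, 71.9, 30.1] [423.3, 323.2]
chute top 0.58 [247.6, 195.2, 28.8, 68.1] [261.8, 228.1]
chute side 0.97 [156.9, 136.9, 58.8, 40.4] [185.5, 154.9]
chute side 0.82 [270.8, 184.3, 67.2, 29.5] [305.1, 203.9]
chute side 0.81 [187.8, 183.7, 71.9, 31.0] [222.8, 200.6]
chute side 0.58 [205.9, 324.0, 44.2, 79.7] [228.4, 367.6]
chute_grip top 0.89 [220.8, 276.7, 40.4, 67.9] [239.8, 308.8]
chute_grip top 0.89 [140.8, 304.6, 43.6, 70.5] [162.2, 339.4]
chute_grip top 0.7 [389.9, 311.9, 71.2, 26.4] [423.6, 323.3]
chute_grip top 0.64 [248.0, 192.6, 31.1, 
[... 489 characters left out ...]
.7, 247.8]
spray top 0.57 [148.1, 159.2, 42.0, 42.8] [169.4, 181.3]
spray side 0.8 [313.6, 79.7, 29.5, 75.8] [326.4, 122.4]
bluelid top 0.94 [169.5, 239.3, 37.8, 31.0] [187.6, 252.8]
bluelid side 0.61 [255.8, 155.6, 25.7, 17.0] [268.4, 161.3]
case top 0.83 [215.9, 118.7, 53.2, 38.1] [242.9, 137.8]
case top 0.2 [143.6, 161.3, 46.6, 40.9] [169.3, 181.1]
case side 0.83 [362.8, 157.0, 53.2, 39.5] [388.8, 176.5]
case side 0.38 [433.7, 313.0, 28.2, 42.1] [446.9, 333.7]
wrench top 0.6 [145.8, 161.8, 42.7, 42.7] [169.2, 181.5]
wrench side 0.97 [378.8, 248.4, 69.4, 17.2] [414.3, 257.2]
wrench side 0.55 [315.2, 80.7, 25.6, 75.6] [326.4, 122.6]
wrench side 0.27 [252.8, 153.1, 27.6, 19.5] [268.0, 161.4]
```

View pics/tc.png

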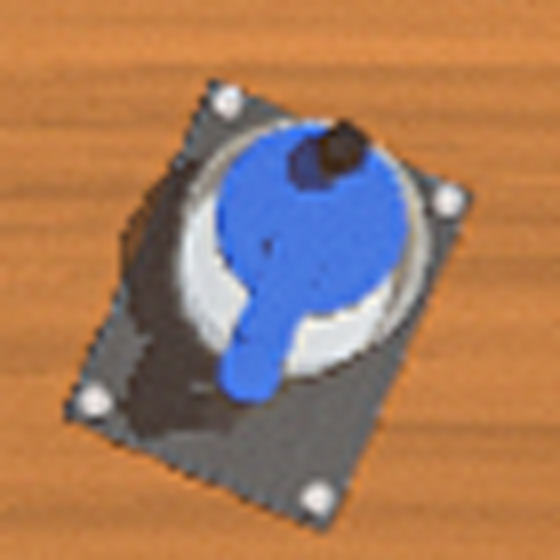

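View pics/sc.png

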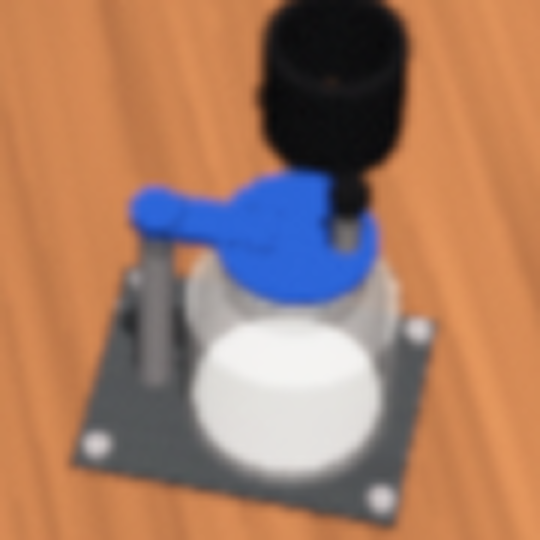

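View pics/tch.png

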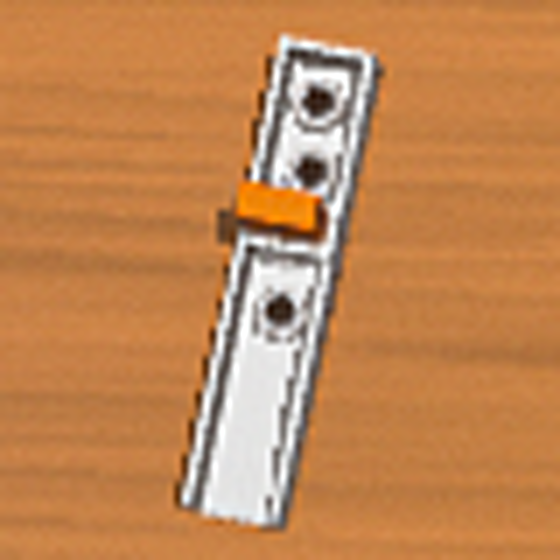

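View pics/sch.png

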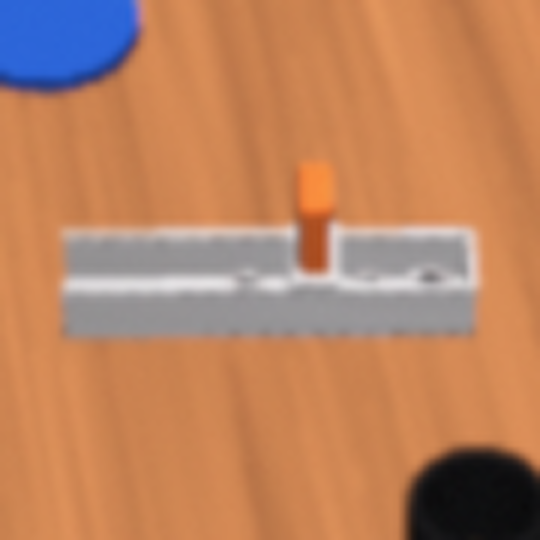

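```bash
python3 - <<'E'
from h import *
np.set_printoptions(precision=4,suppress=True)
t=viewer.grab_frame('top');s=viewer.grab_frame('side')
def T(u,v): return (342+u/8,193+v/8)
def S(u,v): return (285+u/6,235+v/6)
for n,a,b,z in [('hub',(250,378),(155,208),.107),('knob',(345,147),(350,195),.131),('disc',(312,218),(300,238),.103)]:
    a=T(*a);b=S(*b);print(n,at(t,*a,z),at(s,*b,z),tri([ray(t,*a),ray(s,*b)]))
print('plate corners',[at(t,*T(*c),.003)[:2] for c in [(210,80),(472,190),(325,530),(65,415)]])
print('plate corners side',[at(s,*S(*c),.003)[:2] for c in [(130,268),(435,322),(395,522),(73,465)]])
def T(u,v): return (222+u/7,187+v/7)
def S(u,v): return (261+u/6,158+v/6)
print('chute top',[at(t,*T(*c),.03)[:2] for c in [(285,37),(380,55),(285,525),(180,505)]])
print('chute side',[at(s,*S(*c),z)[:2] for c,z in [((470,229),.03),((478,288),.03),((63,287),.03),((65,232),.03),((476,335),0),((63,335),0)]])
for g in [(237,182),(325,195),(318,232),(235,215)]: print('grip',at(t,*T(*g),.074)[:2])
print('grip side top',at(s,*S(316,200),.074), 'nuts',[at(t,*T(*c),.013)[:2] for c in [(319,100),(312,170),(280,310)]])
for n,p,z in [('adapter',(328,205.8),.05),('wr',(345,145),0),('wr2',(338,168),0),('glue',(437,142),.085),('lid',(187.6,253),.01),('spray',(169,181),.1),('case',(243,138),.03)]: print(n,at(t,*p,z))
E
```

```text
hub [ 0.4793 -0.1033  0.107 ] [ 0.4827 -0.1047  0.107 ] [ 0.4813 -0.1035  0.1052]
knob [ 0.5473 -0.1298  0.131 ] [ 0.5486 -0.1298  0.131 ] [ 0.548  -0.1298  0.1309]
disc [ 0.5301 -0.1227  0.103 ] [ 0.5325 -0.1247  0.103 ] [ 0.5318 -0.123   0.1006]
plate corners [array([ 0.5938, -0.099 ]), array([ 0.558 , -0.1869]), array([ 0.4432, -0.1378]), array([ 0.48  , -0.0515])]
plate corners side [array([ 0.4828, -0.0529]), array([ 0.5955, -0.1003]), array([ 0.559 , -0.1871]), array([ 0.445 , -0.1404])]
chute top [array([0.6123, 0.1813]), array([0.6059, 0.1452]), array([0.4282, 0.1751]), array([0.4349, 0.2143])]
chute side [array([0.613 , 0.1819]), array([0.6086, 0.146 ]), array([0.4322, 0.1787]), array([0.4377, 0.2119]), array([0.6091, 0.1464]), array([0.4308, 0.1789])]
grip [0.5485 0.1914]
grip [0.5442 0.1593]
grip [0.5306 0.1614]
grip [0.5363 0.1917]
grip side top [0.541  0.1676 0.074 ] nuts [array([0.5919, 0.1695]), array([0.5648, 0.1713]), array([0.511 , 0.1816])]
adapter [0.5748 0.0088 0.05  ]
wr [ 0.7551 -0.0351  0.    ]
wr2 [ 0.6898 -0.0168  0.    ]
glue [ 0.7416 -0.2705  0.085 ]
lid [0.4501 0.3783 0.01  ]
spray [0.623  0.4129 0.1   ]
case [0.7611 0.2402 0.03  ]
```

>>> apply_moves(
  deltas="4.3 -4 0 0;4.3 -4 0 0;4.3 -4 0 0;4.3 -4 0 0;4.3 -4 0 0;4.3 -4 0 0;4.3 -4 0 0;4.3 -4 0 0;4.3 -4 0 0;4.3 -4 0 0",
  gripper=-0.2,
  squeeze=20,
)

```text
t: 2.75
eef_pos: [0.4609, 0.0881, 0.2271]
ee_rot: [-3.141, 0.001, -1.927]
force: [1.2, 0.5, -0.7]
width: 0.0525
```

>>> apply_moves(
  deltas="4.3 -4 0 0;4.3 -4 0 0;4.3 -4 0 0;4.3 -4 0 0;0 0 0 0.15;0 0 0 0.15;0 0 0 0",
)

```text
t: 3.62
eef_pos: [0.5502, -0.1275, 0.2265]
ee_rot: [3.142, -0.0, -2.227]
force: [-0.3, -0.7, -0.1]
width: 0.0525
```

```bash
cat >> h.py <<'E'
def delta(x,y,z,yaw):
    s=readout.get_state();p=s['eef_pos'];Y=s['ee_rot'][2];d=np.array([x,y])-p[:2]
    print('t',round(s['t'],2),'pos',p.round(4),'rot',s['ee_rot'].round(3),'F',s['force'].round(1),'w',round(s['width'],4),'q6',round(s['q'][5],2))
    print('tool dx dy dz cm',100*np.array([d@[np.cos(Y),np.sin(Y)],d@[np.sin(Y),-np.cos(Y)],p[2]-z]).round(4),'turn',-(yaw-Y))
E
python3 - <<'E'
from h import *
delta(.548,-.130,.113,-2.23)
E
```

```text
t 3.62 pos [ 0.5502 -0.1275  0.2265] rot [ 3.142 -0.    -2.227] F [-0.3 -0.7 -0.1] w 0.0525 q6 0.8
tool dx dy dz cm [ 0.33  0.02 11.35] turn 0.002868512570894488
```

>>> apply_moves(
  deltas="0.3 0 3.5 0;0 0 3.5 0;0 0 3 0;0 0 1.3 0;0 0 0 0",
)

```text
t: 4.25
eef_pos: [0.5482, -0.1295, 0.1133]
ee_rot: [3.141, -0.001, -2.226]
force: [0.4, 0.0, 0.5]
width: 0.0526
```

```bash
python3 - <<'E'
from h import *
delta(.548,-.130,.113,-2.23)
s=viewer.grab_frame('side');crop(s,335,260,60,'pics/s2.png',5)
E
```

```text
t 4.25 pos [ 0.5482 -0.1295  0.1133] rot [ 3.141e+00 -1.000e-03 -2.226e+00] F [0.4 0.  0.5] w 0.0526 q6 0.8
tool dx dy dz cm [ 0.06 -0.01  0.03] turn 0.004445100667311852
```

View pics/s2.png

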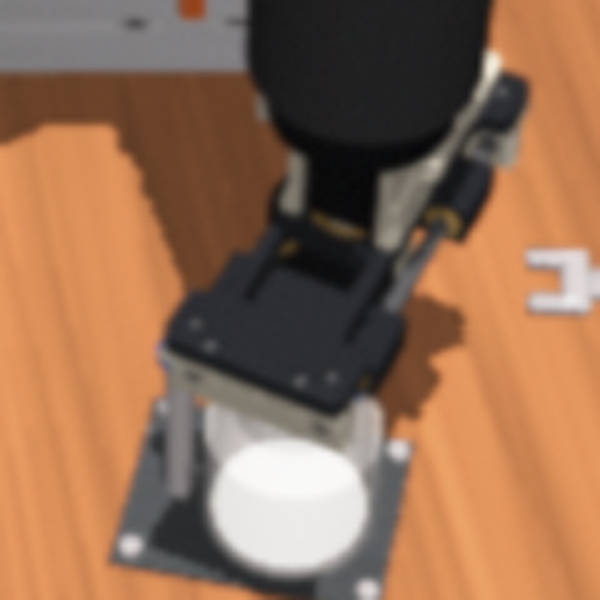

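>>> apply_moves(
  deltas="-1.17 0.46 0 -0.18;-1.17 0.46 0 -0.18;-1.17 0.46 0 -0.18;-1.17 0.46 0 -0.18;-1.17 0.46 0 -0.18;-1.17 0.46 0 -0.18;-1.17 0.46 0 -0.18;-1.17 0.46 0 -0.18;-1.17 0.46 0 -0.18;-1.17 0.46 0 -0.18",
)

```text
t: 5.55
eef_pos: [0.4946, -0.0343, 0.1155]
ee_rot: [-3.139, -0.003, -0.42]
force: [0.4, -0.5, 0.4]
width: 0.0525
```

```bash
python3 - <<'E'
from h import *
delta(.4908,-.0347,.113,-.43)
s=viewer.grab_frame('side');crop(s,335,260,60,'pics/s3.png',5)
E
```

```text
t 5.55 pos [ 0.4946 -0.0343  0.1155] rot [-3.139e+00 -3.000e-03 -4.200e-01] F [ 0.4 -0.5  0.4] w 0.0525 q6 2.39
tool dx dy dz cm [-0.33  0.2   0.25] turn 0.009965161507713038
```

View pics/s3.png

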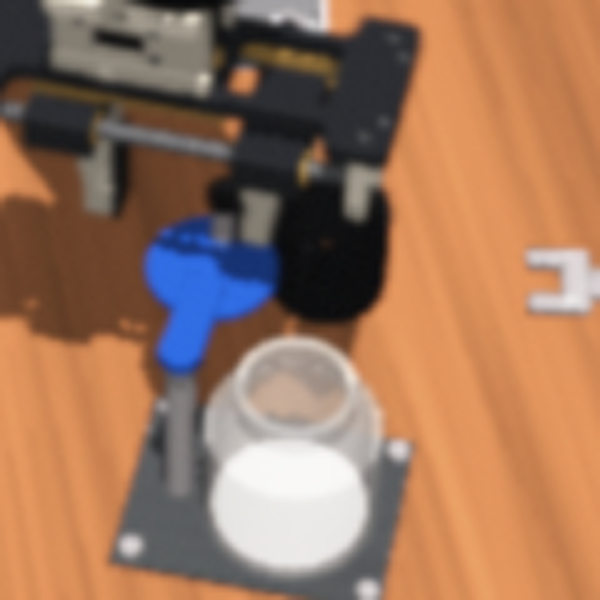

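```bash
python3 - <<'E'
from h import *
s=viewer.grab_frame('side')
m=at(s,275+297/5,200+385/5,.095);d=at(s,275+212/5,200+268/5,.103);h=at(s,275+180/5,200+345/5,.105)
print(m,d,h);v=(d-h)[:2];w=(m-h)[:2];print(np.linalg.norm(v),np.linalg.norm(w),np.arctan2(v[1],v[0])-np.arctan2(w[1],w[0]))
E
```

```text
[ 0.53147779 -0.12476673  0.095     ] [ 0.50620916 -0.05944537  0.103     ] [ 0.48373832 -0.10145508  0.105     ]
0.04764194222480101 0.05312711638395983 1.5338747248050855
```

>>> apply_moves(
  deltas="0.8 0 0 0;0 0 -4 0;0 0 -4 0;0 0 0 0.18;0 0 0 0.18;0 0 0 0.18;0 0 0 0.18;0 0 0 0.18;0 0 0 0.18;0 0 0 0.18",
  gripper=-0.2,
)

```text
t: 6.9
eef_pos: [0.5016, -0.0386, 0.1939]
ee_rot: [-3.141, -0.0, -1.697]
force: [0.3, 0.1, 0.5]
width: 0.0525
```

```bash
python3 - <<'E'
from h import *
delta(.5405,.176,.039,-1.746)
Y=-1.746
d=np.array([.5405,.176])-readout.get_state()['eef_pos'][:2];print(d@[np.cos(Y),np.sin(Y)],d@[np.sin(Y),-np.cos(Y)])
t=viewer.grab_frame('top');cv2.imwrite('pics/t4.png',t['image'][:,:,::-1])
E
```

```text
t 6.9 pos [ 0.5016 -0.0386  0.1939] rot [-3.141 -0.    -1.697] F [0.3 0.1 0.5] w 0.0525 q6 1.13
tool dx dy dz cm [-21.78  -1.15  15.49] turn 0.048813011874823786
-0.2180876181875906 -0.0008602194290719262
```

View pics/t4.png

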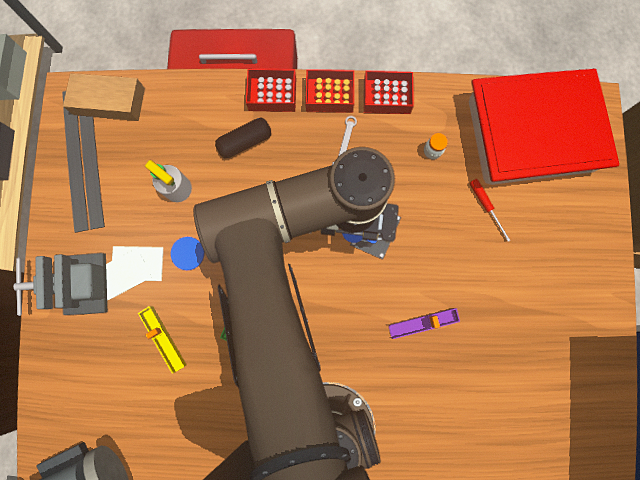

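```bash
python3 - <<'E'
from h import *
t=viewer.grab_frame('side');cv2.imwrite('pics/s4.png',t['image'][:,:,::-1]);print(readout.get_state()['q'])
E
```

```text
[ 3.14651898e-01  9.95028464e-02 -4.08682631e-01  2.94769246e-04
 -1.06225909e+00  1.13394324e+00]
```

View pics/s4.png

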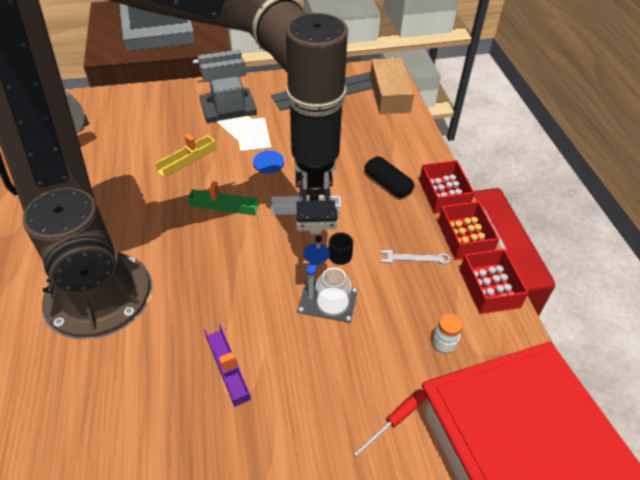

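>>> apply_moves(
  deltas="0 0 0 0.05;-5.4 0 0 0;-5.4 0 1 0;-5.4 0 3 0;-5.4 0 3 0;0 0 1 0;0 0 0 0",
  gripper=-1,
)

```text
t: 7.88
eef_pos: [0.5362, 0.1744, 0.1126]
ee_rot: [3.14, -0.002, -1.735]
force: [0.3, 0.3, 0.3]
width: 0.0877
```

```bash
python3 - <<'E'
from h import *
delta(.5405,.176,.039,-1.746)
s=viewer.grab_frame('side');crop(s,306,200,50,'pics/s5.png',6)
E
```

```text
t 7.88 pos [0.5362 0.1744 0.1126] rot [ 3.140e+00 -2.000e-03 -1.735e+00] F [0.3 0.3 0.3] w 0.0877 q6 0.74
tool dx dy dz cm [-0.22 -0.4   7.36] turn 0.01057646232056797
```

View pics/s5.png

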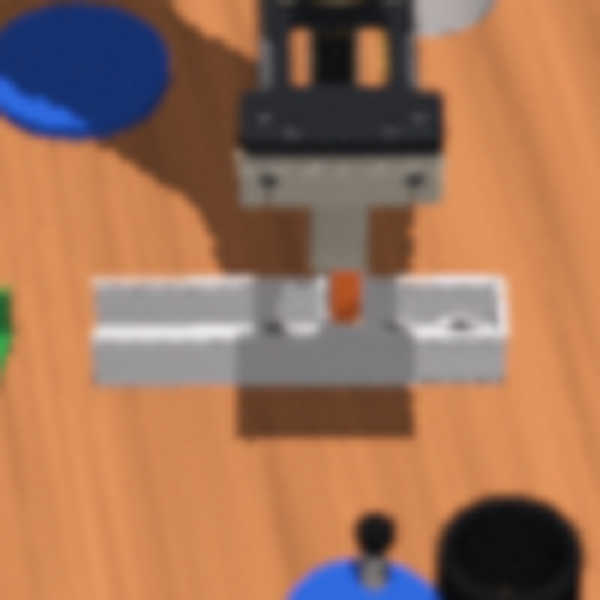

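>>> apply_moves(
  deltas="-0.2 -0.4 1 0.01;0 0 2.5 0;0 0 2.5 0;0 0 1.3 0;0 0 0 0",
)

```text
t: 8.55
eef_pos: [0.5405, 0.1753, 0.0401]
ee_rot: [3.141, -0.001, -1.748]
force: [-1.1, 0.2, -0.4]
width: 0.0876
```

```bash
python3 - <<'E'
from h import *
delta(.5405,.176,.039,-1.746)
s=viewer.grab_frame('side');crop(s,306,200,50,'pics/s6.png',6)
E
```

```text
t 8.55 pos [0.5405 0.1753 0.0401] rot [ 3.141e+00 -1.000e-03 -1.748e+00] F [-1.1  0.2 -0.4] w 0.0876 q6 0.74
tool dx dy dz cm [-0.07  0.01  0.11] turn -0.0023468081270965335
```

View pics/s6.png

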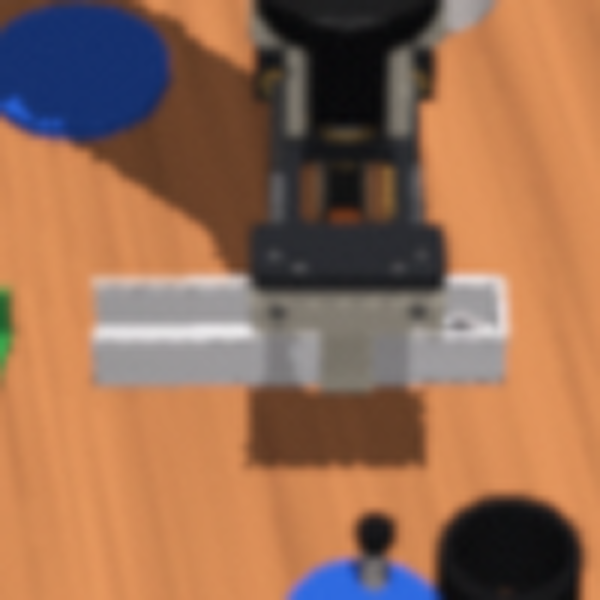

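>>> apply_moves(
  deltas="0 0 0 0;0 0 0 0;0 0 0 0;0 0 0 0;0 0 0 0;0 0 0 0",
  gripper=1,
  squeeze=50,
)

```text
t: 9.35
eef_pos: [0.5407, 0.1762, 0.0406]
ee_rot: [-3.141, 0.0, -1.748]
force: [1.1, 1.8, 0.1]
width: 0.0331
```

>>> apply_moves(
  deltas="0 0 -0.5 0;0 0 -1 0;0 0 -1.5 0;0 0 -2 0;0 0 -2 0;0 0 0 0",
)

```text
t: 10.1
eef_pos: [0.5418, 0.1768, 0.113]
ee_rot: [-3.138, 0.003, -1.747]
force: [-0.5, 0.5, -2.9]
width: 0.0296
```

```bash
python3 - <<'E'
from h import *
delta(.5405,.176,.039,-1.746)
s=viewer.grab_frame('side');crop(s,306,180,60,'pics/s7.png',6)
E
```

```text
t 10.1 pos [0.5418 0.1768 0.113 ] rot [-3.138e+00  3.000e-03 -1.747e+00] F [-0.5  0.5 -2.9] w 0.0296 q6 0.74
tool dx dy dz cm [0.1  0.11 7.4 ] turn -0.0014055969518425027
```

View pics/s7.png

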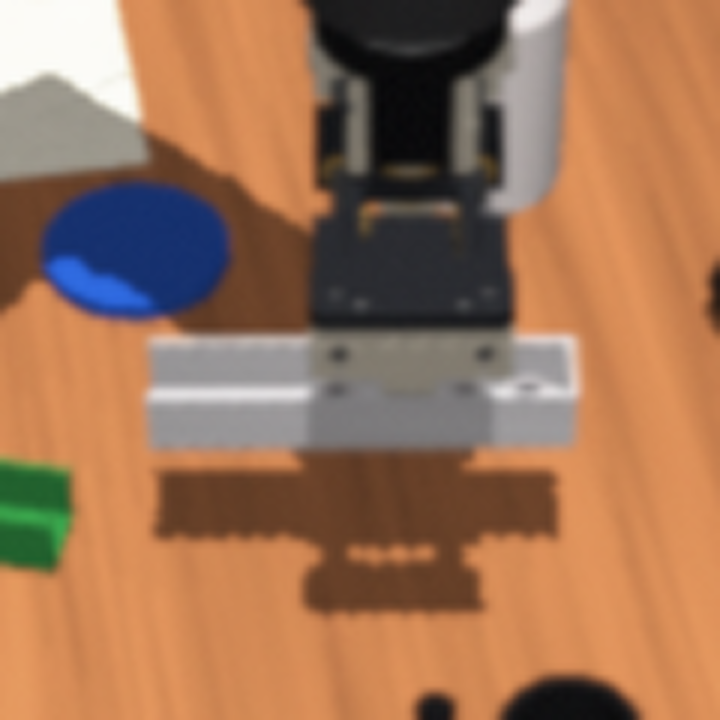

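>>> apply_moves(
  deltas="0 0 -1 0;0 0 -2 0;0 0 -2 0;0 0 -2 0;0 0 -2 0;0 0 -1 0;0 0 0 0",
)

```text
t: 11.02
eef_pos: [0.5407, 0.1762, 0.2108]
ee_rot: [-3.141, 0.001, -1.748]
force: [0.1, -0.6, -2.3]
width: 0.0298
```

```bash
python3 - <<'E'
from h import *
delta(.6186,-.1403,.19,-1.747)
s=viewer.grab_frame('side');crop(s,306,150,75,'pics/s8.png',6)
E
```

```text
t 11.03 pos [0.5407 0.1762 0.2108] rot [-3.141e+00  1.000e-03 -1.748e+00] F [ 0.1 -0.6 -2.3] w 0.0298 q6 0.74
tool dx dy dz cm [ 29.78 -13.23   2.08] turn -0.0006165422511277274
```

View pics/s8.png

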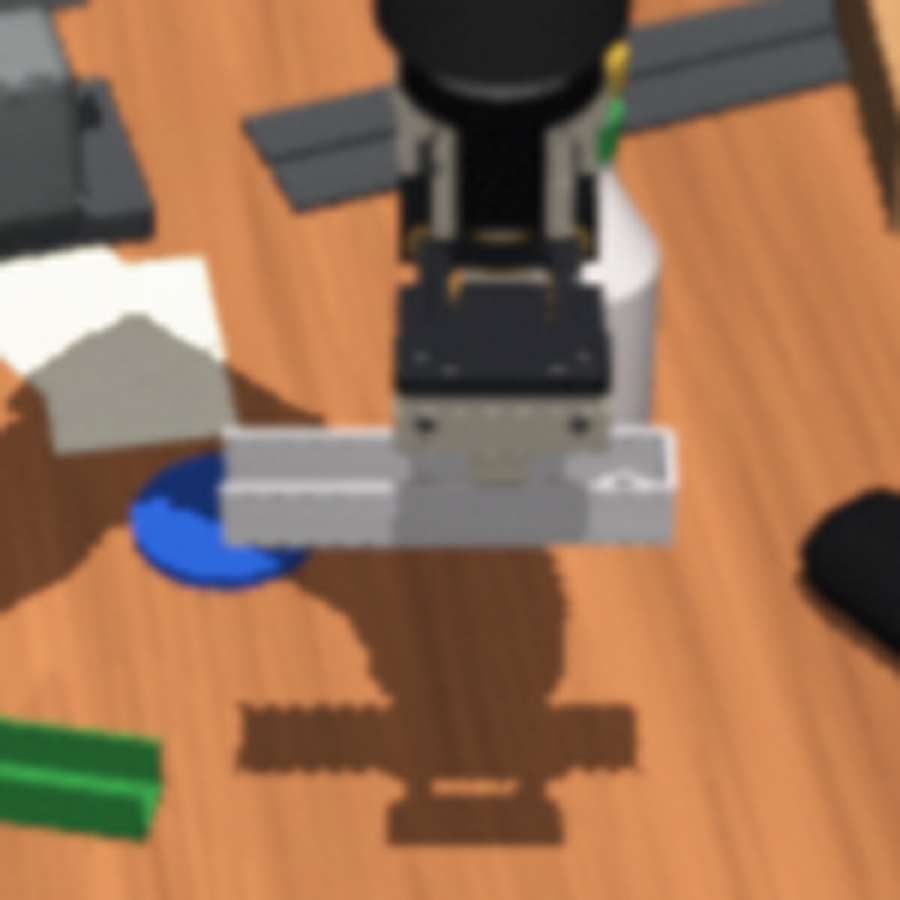

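>>> apply_moves(
  deltas="1 -0.5 0 0;2 -1 0 0;3 -1.3 0 0;3.5 -1.5 0 0;4 -1.7 0 0;4 -1.7 0 0;4 -1.7 0 0;3.5 -1.6 0 0;3 -1.3 0 0;1.2 -0.7 0 0",
)

```text
t: 12.32
eef_pos: [0.6168, -0.1366, 0.2094]
ee_rot: [3.14, -0.001, -1.75]
force: [0.4, 0.1, -2.7]
width: 0.0294
```

>>> apply_moves(
  deltas="0.6 -0.2 0.5 0;0 0 1 0;0 0 0.5 0;0 0 0 0",
)

```text
t: 12.82
eef_pos: [0.6178, -0.1397, 0.1899]
ee_rot: [3.14, -0.0, -1.747]
force: [-0.1, -0.6, -2.3]
width: 0.0297
```

```bash
python3 - <<'E'
from h import *
delta(.6186,-.1403,.19,-1.747)
s=viewer.grab_frame('side');crop(s,365,260,90,'pics/s9.png',5)
t=viewer.grab_frame('top');crop(t,377,200,60,'pics/t9.png',5)
E
```

```text
t 12.82 pos [ 0.6178 -0.1397  0.1899] rot [ 3.14  -0.    -1.747] F [-0.1 -0.6 -2.3] w 0.0297 q6 1.31
tool dx dy dz cm [ 0.04 -0.09 -0.01] turn 0.00044617187831907934
```

View pics/s9.png

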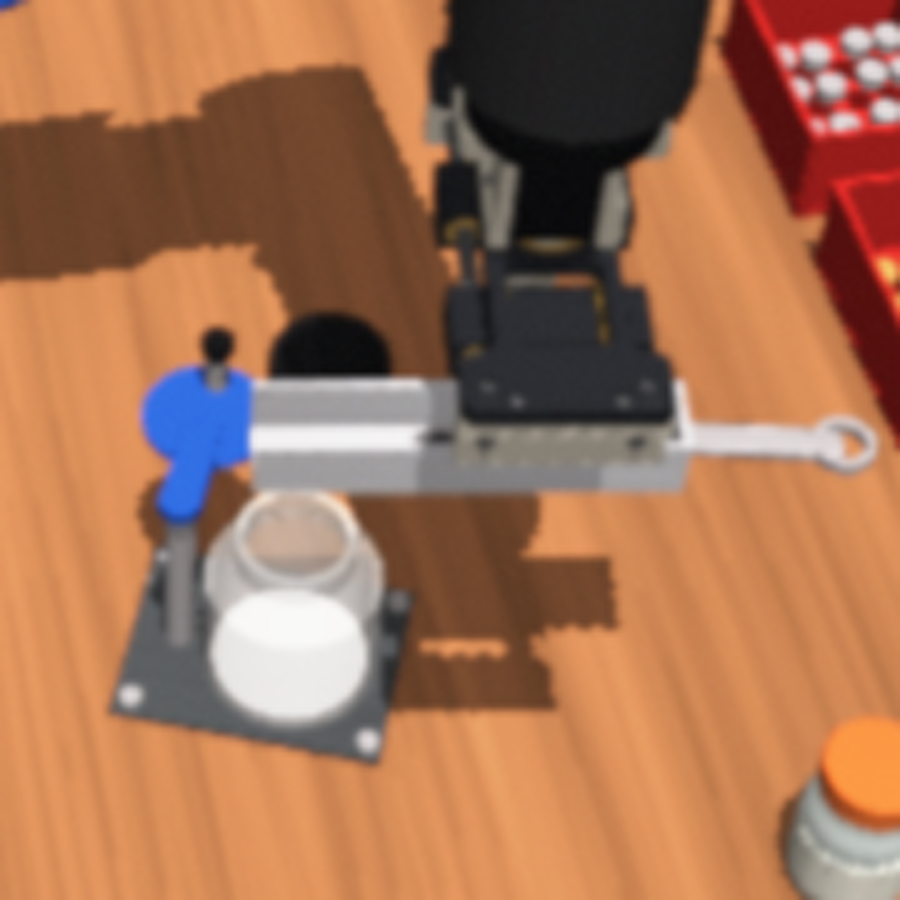

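View pics/t9.png

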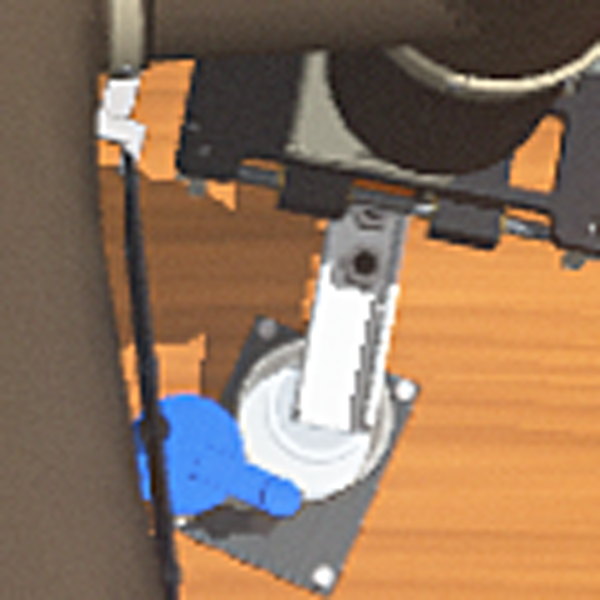

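```bash
python3 - <<'E'
from h import *
t=viewer.grab_frame('top');s=viewer.grab_frame('side')
for M in [(.530,-.1245,.095)]:
  for f,o,n in [(t,(317,140),'T'),(s,(275,170),'S')]:
    im=f['image'][:,:,::-1].copy();
    a=np.linspace(0,6.283,60);
    pts=np.array([(proj(f,(M[0]+r*np.cos(x),M[1]+r*np.sin(x),.095))-o+.5)*6 for r in (.023,.027) for x in a])
    big=cv2.resize(im[o[1]:o[1]+120,o[0]:o[0]+120],None,fx=6,fy=6,interpolation=cv2.INTER_CUBIC)
    for p in pts: cv2.circle(big,tuple(int(v) for v in p),1,(0,0,255),-1)
    c=np.array([.9845,-.175]);h=readout.get_state()['eef_pos']
    for y in (-.018,.018):
      for z in (0,.03):
        q=h[:2]-.11*c+y*np.array([.175,.9845]);p=(proj(f,(*q,h[2]-.039+z))-o+.5)*6;cv2.circle(big,tuple(int(v) for v in p),4,(0,255,0),-1)
    cv2.imwrite(f'pics/m{n}.png',big)
E
```

```text
(no output)
```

View pics/mT.png

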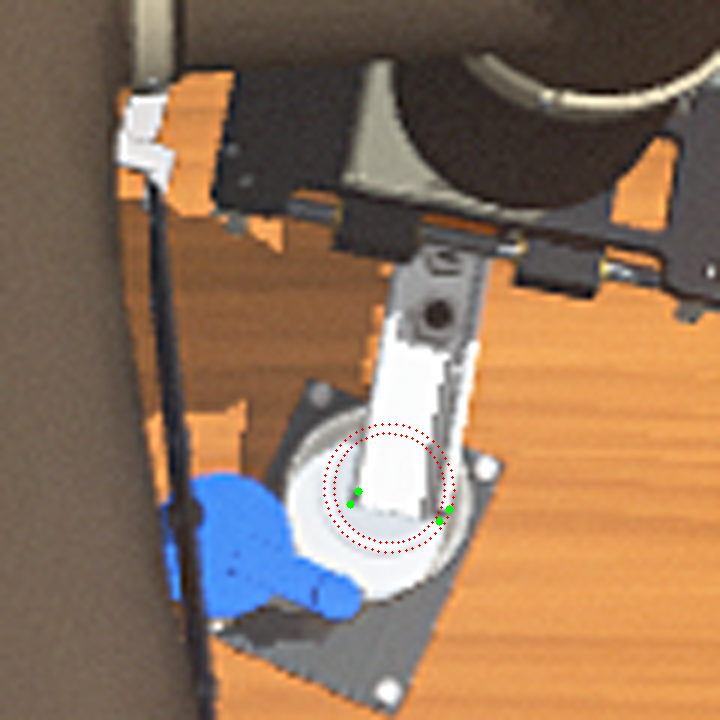

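View pics/mS.png

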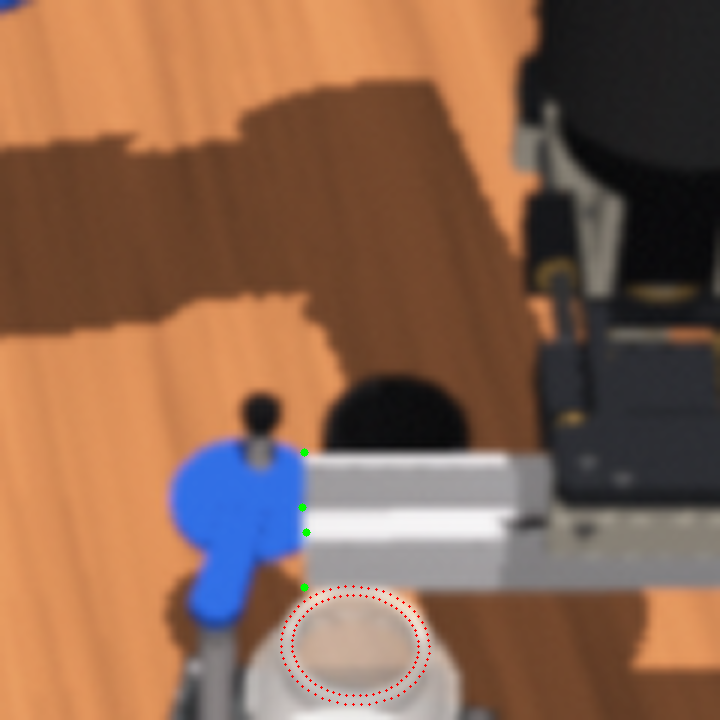

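>>> apply_moves(
  deltas="0 0 0 0;0 0 0 0",
  gripper=1,
  squeeze=15,
)

```text
t: 13.28
eef_pos: [0.6182, -0.1405, 0.1907]
ee_rot: [-3.141, 0.0, -1.748]
force: [0.3, -0.0, -1.1]
width: 0.0302
```

>>> apply_moves(
  deltas="0 0 0 0;0 0 0 0",
  squeeze=8,
)

```text
t: 13.52
eef_pos: [0.6182, -0.1406, 0.1906]
ee_rot: [-3.142, 0.0, -1.748]
force: [-0.8, -0.2, -2.9]
width: 0.03
```

```bash
python3 - <<'E'
from h import *
delta(.6186,-.1403,.19,-1.747)
s=viewer.grab_frame('side');crop(s,365,260,90,'pics/s10.png',5)
E
```

```text
t 13.53 pos [ 0.6182 -0.1406  0.1906] rot [-3.142  0.    -1.748] F [-0.8 -0.2 -2.9] w 0.03 q6 1.31
tool dx dy dz cm [-0.03 -0.04  0.06] turn -0.0006741929954521275
```

View pics/s10.png

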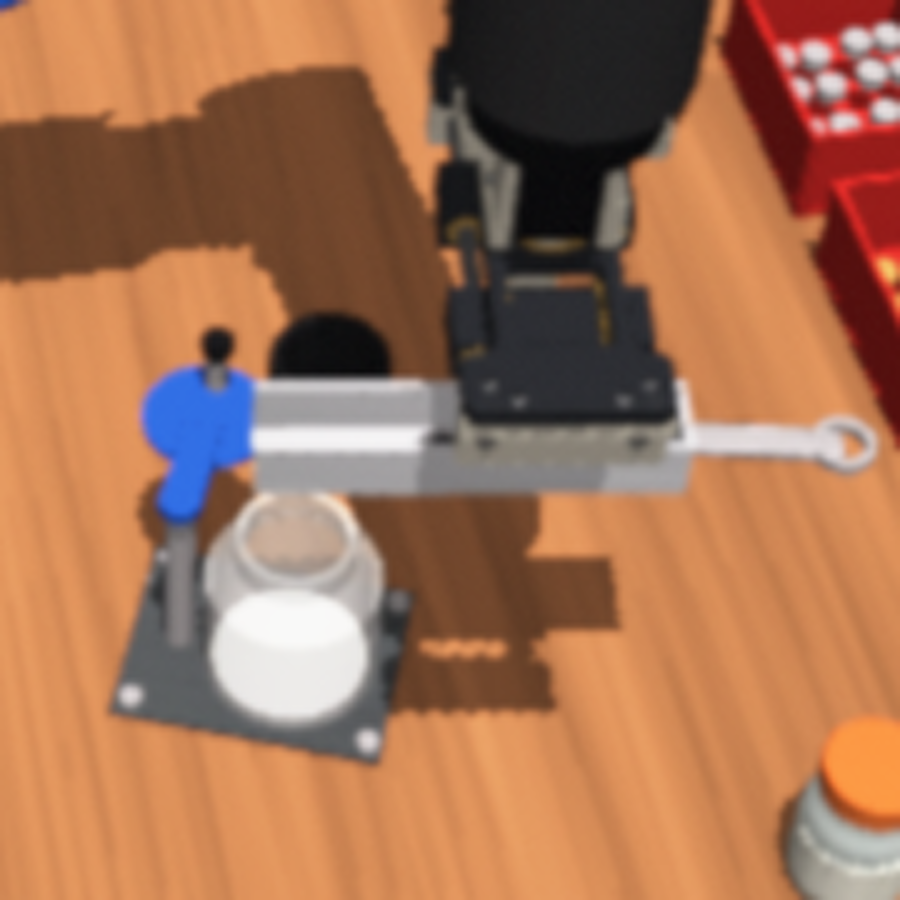

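>>> apply_moves(
  deltas="0 0 0 0;0 0 0 0",
  squeeze=5,
)

```text
t: 13.82
eef_pos: [0.6182, -0.1405, 0.1905]
ee_rot: [3.142, -0.0, -1.748]
force: [0.0, 0.4, -2.5]
width: 0.0299
```

```bash
python3 - <<'E'
from h import *
delta(.6186,-.1403,.19,-1.747)
s=viewer.grab_frame('side');crop(s,365,260,90,'pics/s11.png',5)
E
```

```text
t 13.82 pos [ 0.6182 -0.1405  0.1905] rot [ 3.142 -0.    -1.748] F [ 0.   0.4 -2.5] w 0.0299 q6 1.31
tool dx dy dz cm [-0.03 -0.04  0.05] turn -0.0005958945968129736
```

View pics/s11.png

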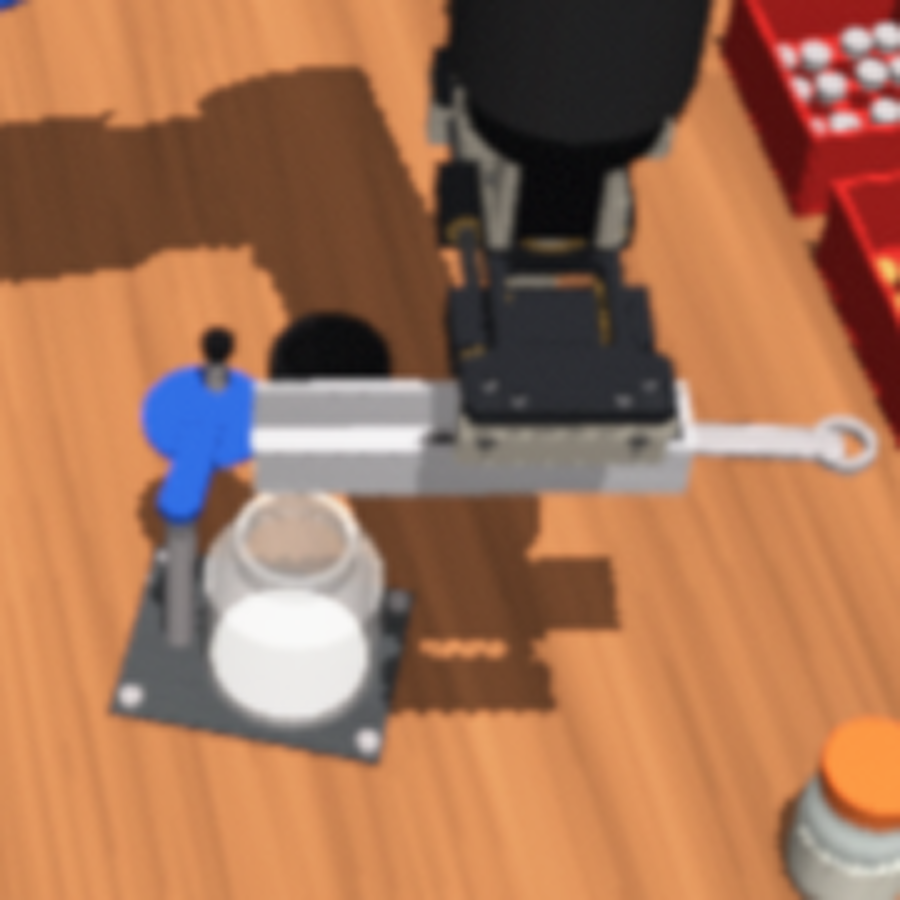

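>>> apply_moves(
  deltas="0 -0.5 0 0;0 -1 0 0;0 -1.3 0 0;0 -1.3 0.3 0;0 -0.8 1 0;0 -0.4 1.7 0;0 0 1.7 0;0 0 1.3 0;0 0 0.5 0;0 0 0 0",
  squeeze=10,
)

```text
t: 15.12
eef_pos: [0.6702, -0.1498, 0.1255]
ee_rot: [3.141, -0.0, -1.747]
force: [0.5, 0.1, -2.0]
width: 0.0298
```

```bash
cat >> h.py <<'E'
M=np.array([.530,-.1245]);C=np.array([.9845,-.1752])
def guz():
    p=readout.get_state()['eef_pos'];d=p[:2]-M
    print('G u %.1f lat %.1f z %.1f mm'%(1e3*d@C,1e3*(d@[.1752,.9845]),1e3*(p[2]+.019)));return d@C,p[2]+.019
def over(f,a,o,n,sc,name):
    """overlay predicted chute outline at tilt a (deg) onto crop"""
    p=readout.get_state()['eef_pos'];a=np.radians(a)
    big=cv2.resize(f['image'][o[1]:o[1]+n[1],o[0]:o[0]+n[0],::-1],None,fx=sc,fy=sc,interpolation=cv2.INTER_CUBIC)
    def P(x,y,z):
        z=z-.058;X=x*np.cos(a)-z*np.sin(a);Z=x*np.sin(a)+z*np.cos(a)
        w=np.array([*(p[:2]+X*C+y*np.array([.1752,.9845])),p[2]+.019+Z]);return tuple(int(v) for v in (proj(f,w)-o+.5)*sc)
    for y in (-.018,.018):
        for A,B in [((-.11,0),(.07,0)),((-.11,.03),(.07,.03)),((-.11,0),(-.11,.03)),((.07,0),(.07,.03))]:
            cv2.line(big,P(A[0],y,A[1]),P(B[0],y,B[1]),(0,255,0) if y<0 else (255,0,255),1)
    for r in (.023,.027):
        for x in np.linspace(0,6.28,60): cv2.circle(big,tuple(int(v) for v in (proj(f,(M[0]+r*np.cos(x),M[1]+r*np.sin(x),.095))-o+.5)*sc),1,(0,0,255),-1)
    cv2.imwrite(name,big)
E
python3 - <<'E'
from h import *
guz();delta(0,0,0,0);s=viewer.grab_frame('side');over(s,0,(290,210),(150,110),5,'pics/o1.png')
E
```

```text
G u 142.5 lat -0.4 z 144.5 mm
t 15.12 pos [ 0.6702 -0.1498  0.1255] rot [ 3.141 -0.    -1.747] F [ 0.5  0.1 -2. ] w 0.0298 q6 1.33
tool dx dy dz cm [-2.97 68.61 12.55] turn -1.747436286989056
```

View pics/o1.png

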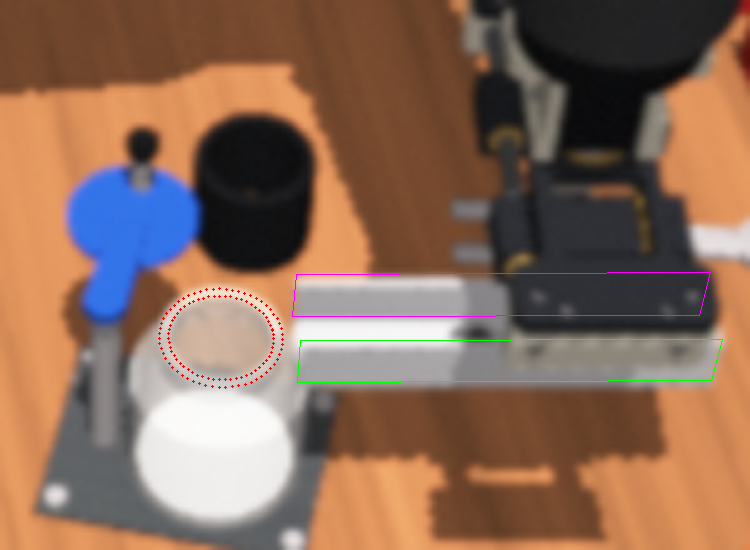

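>>> apply_moves(
  deltas="0 0.3 0 0;0 0.3 0 0;0 0.26 -0.45 0;0 0.29 -0.47 0;0 0.3 -0.45 0;0 0 0 0",
  squeeze=8,
)

```text
t: 15.92
eef_pos: [0.6576, -0.1475, 0.1412]
ee_rot: [-3.137, 0.0, -1.747]
force: [5.8, -2.2, 2.1]
width: 0.0298
```

```bash

python3 - <<'E'
from h import *
guz();print(readout.get_state()['force']);s=viewer.grab_frame('side');over(s,6.5,(290,210),(150,110),5,'pics/o2.png')
E
```

```text
G u 129.6 lat -0.2 z 160.2 mm
[ 5.80249486 -2.24274759  2.05646894]
```

View pics/o2.png

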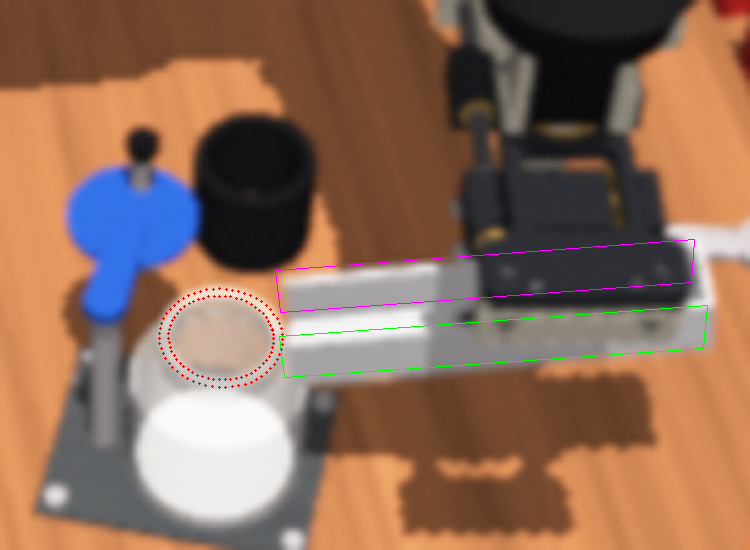

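>>> apply_moves(
  deltas="0 -0.4 0 0;0 -0.3 -0.5 0;0 0 -1 0;0 0 0 0",
  squeeze=12,
)

```text
t: 16.48
eef_pos: [0.6633, -0.1486, 0.1553]
ee_rot: [-3.14, 0.0, -1.748]
force: [-0.2, 0.2, -2.6]
width: 0.0298
```

```bash

python3 - <<'E'
from h import *
guz();print(readout.get_state()['force']);s=viewer.grab_frame('side');over(s,9,(290,200),(150,110),5,'pics/o3.png')
E
```

```text
G u 135.5 lat -0.3 z 174.3 mm
[-0.18297981  0.1802252  -2.58004667]
```

View pics/o3.png

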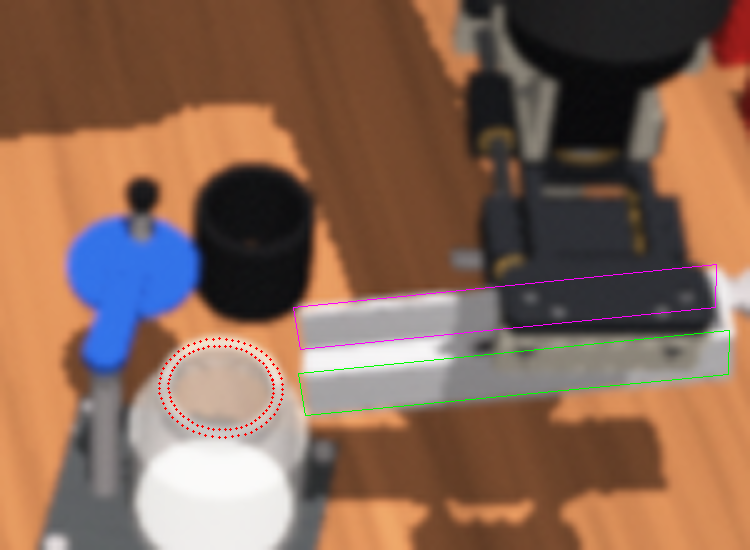

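```bash
cat >> h.py <<'E'
def meas(f,a0):
    p=readout.get_state()['eef_pos'];L=np.array([.1752,.9845]);lat=(p[:2]-M)@L-.018
    hsv=cv2.cvtColor(f['image'],cv2.COLOR_RGB2HSV).astype(float);S=hsv[:,:,1]
    a=np.radians(a0);gu=(p[:2]-M)@C;gz=p[2]+.019
    def W(x,z):
        z-=.058;q=M+(gu+x*np.cos(a)-z*np.sin(a))*C+lat*L;return proj(f,[*q,gz+x*np.sin(a)+z*np.cos(a)])
    def back(u,v):
        o,d=ray(f,u,v);t=(lat-(o[:2]-M)@L)/(d[:2]@L);w=o+t*d;return (w[:2]-M)@C,w[2]
    A,B=W(-.105,0),W(.065,0);pts=[]
    for u in range(int(A[0])+1,int(B[0])):
        v0=A[1]+(B[1]-A[1])*(u-A[0])/(B[0]-A[0]);rows=np.arange(int(v0)-5,int(v0)+7);s=S[rows,u]
        k=np.argmax(np.diff(s));
        thr=(s[:3].mean()+s[-3:].mean())/2;
        i=[j for j in range(len(s)-1) if s[j]<thr<=s[j+1]]
        if i and s[-3:].mean()-s[:3].mean()>40: pts.append(back(u,rows[i[0]]+(thr-s[i[0]])/(s[i[0]+1]-s[i[0]])))
    pts=np.array(pts);m,c=np.polyfit(pts[:,0],pts[:,1],1);r=pts[:,1]-m*pts[:,0]-c;k=abs(r)<.0015;m,c=np.polyfit(pts[k,0],pts[k,1],1)
    # left end
    es=[]
    A,B=W(-.11,.004),W(-.11,.026)
    for v in range(int(min(A[1],B[1])),int(max(A[1],B[1]))+1):
        u0=(A[0]+B[0])/2;cols=np.arange(int(u0)-7,int(u0)+8);s=S[v,cols];thr=(s[:3].mean()+s[-3:].mean())/2
        i=[j for j in range(len(s)-1) if s[j]>thr>=s[j+1]]
        if i: es.append(back(cols[i[0]]+(s[i[0]]-thr)/(s[i[0]]-s[i[0]+1]),v))
    print('tilt %.1f deg, n %d/%d'%(np.degrees(np.arctan(m)),k.sum(),len(pts)))
    if es:
        es=np.array(es);ue,ze=np.median(es,0);al=np.arctan(m)
        # end-face foot: project onto underside line
        dirn=np.array([np.cos(al),np.sin(al)]);P=np.array([ue,ze]);Q0=np.array([0,c]);foot=Q0+dirn*((P-Q0)@dirn)
        g=np.array([gu,gz]);rel=g-foot;print('corner u %.1f z %.1f; grip in chute x %.1f z %.1f'%(*(foot*1e3),(rel@dirn)*1e3-110,rel@[-dirn[1],dirn[0]]*1e3))
E
python3 - <<'E'
from h import *
s=viewer.grab_frame('side');meas(s,8.5)
E
```

```text
tilt 8.1 deg, n 72/79
corner u 37.5 z 97.5; grip in chute x -2.9 z 61.4
```

>>> apply_moves(
  deltas="0 0 -0.5 0;0 0.4 -0.3 0;0 0.9 0 0;0 1.2 0 0;0 1.2 0 0;0 0.75 0 0;0 0.4 0 0;0 0 0.5 0;0 0 0 0",
)

```text
t: 17.7
eef_pos: [0.6151, -0.14, 0.1566]
ee_rot: [3.141, -0.0, -1.748]
force: [-0.0, 0.2, -2.5]
width: 0.0297
```

```bash

python3 - <<'E'
from h import *
guz();print(readout.get_state()['force']);s=viewer.grab_frame('side');meas(s,8.5);over(s,8,(290,200),(150,110),5,'pics/o4.png')
E
```

```text
G u 86.5 lat -0.3 z 175.6 mm
[-2.46253258e-03  2.23197984e-01 -2.49233364e+00]
tilt 8.8 deg, n 57/58
corner u -23.6 z 95.8; grip in chute x 11.3 z 62.2
```

View pics/o4.png

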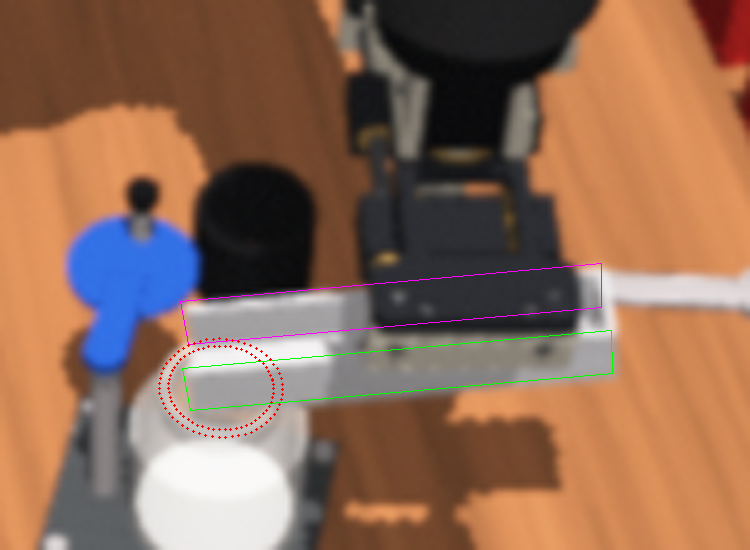

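>>> apply_moves(
  deltas="0 0 0.3 0;0 0 0.4 0;0 0.25 0 0;0 0.25 -0.22 0;0 0.25 -0.24 0;0 0 0 0",
  squeeze=8,
)

```text
t: 18.5
eef_pos: [0.6079, -0.1386, 0.1555]
ee_rot: [-3.141, 0.0, -1.748]
force: [0.8, -0.6, -2.1]
width: 0.0298
```

```bash

python3 - <<'E'
from h import *
guz();print(readout.get_state()['force']);s=viewer.grab_frame('side');meas(s,11);over(s,11,(290,200),(150,110),5,'pics/o5.png')
E
```

```text
G u 79.1 lat -0.3 z 174.5 mm
[ 0.83945038 -0.59491165 -2.1371983 ]
tilt 9.0 deg, n 55/56
corner u -27.7 z 94.8; grip in chute x 8.0 z 61.7
```

View pics/o5.png

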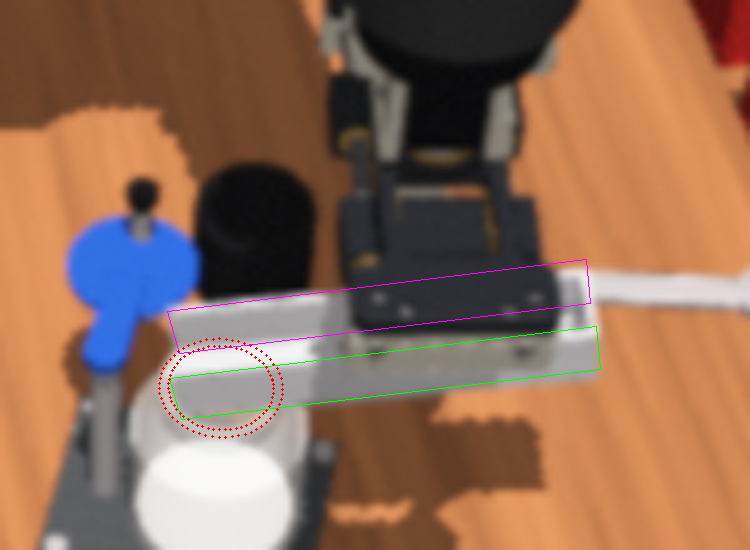

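>>> apply_moves(
  deltas="0 -0.4 0 0;0 -0.3 0.2 0;0 0 0.3 0;0 0 0.2 0;0 0 0 0",
)

```text
t: 19.18
eef_pos: [0.6146, -0.1398, 0.1475]
ee_rot: [3.141, -0.0, -1.748]
force: [-0.0, 0.7, -2.6]
width: 0.03
```

```bash

python3 - <<'E'
from h import *
guz();print(readout.get_state()['force']);s=viewer.grab_frame('side');meas(s,9)
E
```

```text
G u 86.0 lat -0.3 z 166.5 mm
[-0.04786236  0.68980325 -2.64223765]
tilt 8.8 deg, n 56/57
corner u -9.6 z 88.9; grip in chute x -3.5 z 62.3
```

>>> apply_moves(
  deltas="0 0.2 0 0;0 0.2 -0.05 0;0 0.15 -0.05 0;0 0 0 0",
)

```text
t: 19.73
eef_pos: [0.6098, -0.1387, 0.1494]
ee_rot: [-3.14, 0.0, -1.747]
force: [2.8, 1.0, -0.6]
width: 0.0303
```

```bash

python3 - <<'E'
from h import *
guz();print(readout.get_state()['force']);s=viewer.grab_frame('side');meas(s,10)
E
```

```text
G u 81.1 lat -0.0 z 168.4 mm
[ 2.76130157  1.02008463 -0.58897781]
tilt 9.9 deg, n 55/56
corner u -13.3 z 89.2; grip in chute x -3.4 z 61.7
```

>>> apply_moves(
  deltas="0 0.28 -0.22 0;0 0.28 -0.25 0;0 0 0 0",
)

```text
t: 20.15
eef_pos: [0.6049, -0.138, 0.1545]
ee_rot: [-3.139, 0.0, -1.747]
force: [5.6, 1.1, 1.5]
width: 0.03
```

```bash

python3 - <<'E'
from h import *
guz();print(readout.get_state()['force']);s=viewer.grab_frame('side');meas(s,13);over(s,13,(290,200),(150,110),5,'pics/o6.png')
E
```

```text
G u 76.1 lat -0.1 z 173.5 mm
[5.56150813 1.14639563 1.46394298]
tilt 13.1 deg, n 51/55
corner u -13.8 z 89.1; grip in chute x -3.3 z 61.7
```

View pics/o6.png

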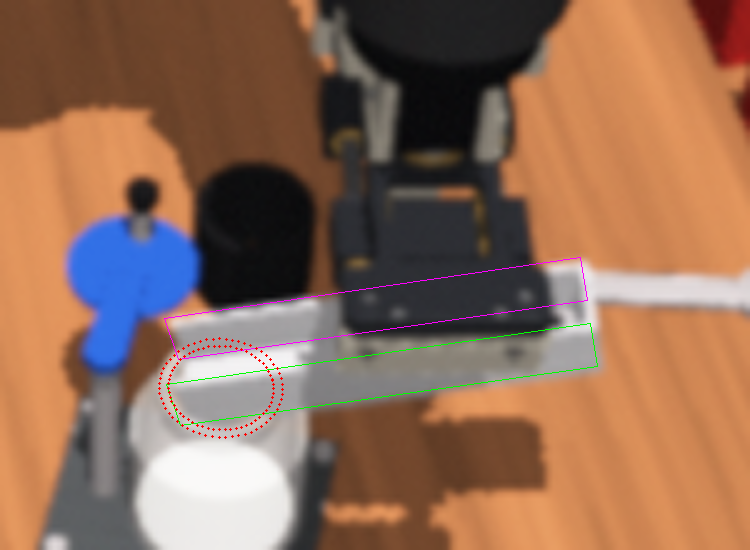

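>>> apply_moves(
  deltas="0 0.57 -0.46 0;0 0.67 -0.49 0;0 0.69 -0.46 0;0 0.73 -0.38 0",
)

```text
t: 20.7
eef_pos: [0.5799, -0.1334, 0.1733]
ee_rot: [-3.136, 0.0, -1.747]
force: [6.9, 0.6, 6.1]
width: 0.0299
```

```bash

python3 - <<'E'
from h import *
guz();print(readout.get_state()['force']);s=viewer.grab_frame('side');over(s,31,(290,200),(150,110),5,'pics/o7.png');meas(s,30)
E
```

```text
G u 50.7 lat -0.0 z 192.3 mm
[6.90404097 0.57256033 6.07010789]
tilt 27.4 deg, n 48/50
corner u -13.6 z 88.5; grip in chute x -5.6 z 63.4
```

View pics/o7.png

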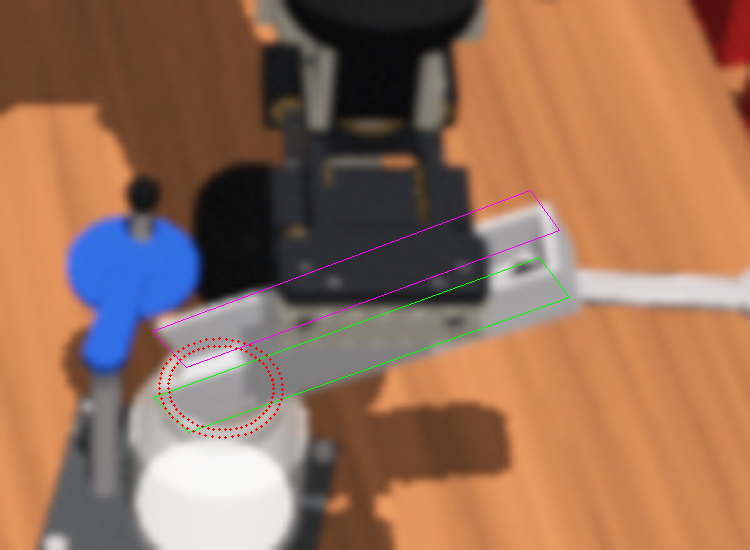

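>>> apply_moves(
  deltas="0 -0.5 0 0;0 -0.5 0.25 0;0 -0.3 0.2 0;0 0 0 0",
  squeeze=20,
)

```text
t: 21.25
eef_pos: [0.5899, -0.1355, 0.1655]
ee_rot: [3.139, -0.0, -1.748]
force: [1.4, 3.8, -2.5]
width: 0.0301
```

```bash

python3 - <<'E'
from h import *
guz();print(readout.get_state()['force']);s=viewer.grab_frame('side');over(s,27,(290,200),(150,110),5,'pics/o8.png');meas(s,26)
t=viewer.grab_frame('top');crop(t,377,200,60,'pics/t10.png',5)
E
```

```text
G u 60.9 lat -0.3 z 184.5 mm
[ 1.43398149  3.78621555 -2.49147392]
tilt 21.5 deg, n 52/53
corner u -12.8 z 88.8; grip in chute x -6.3 z 62.3
```

View pics/o8.png

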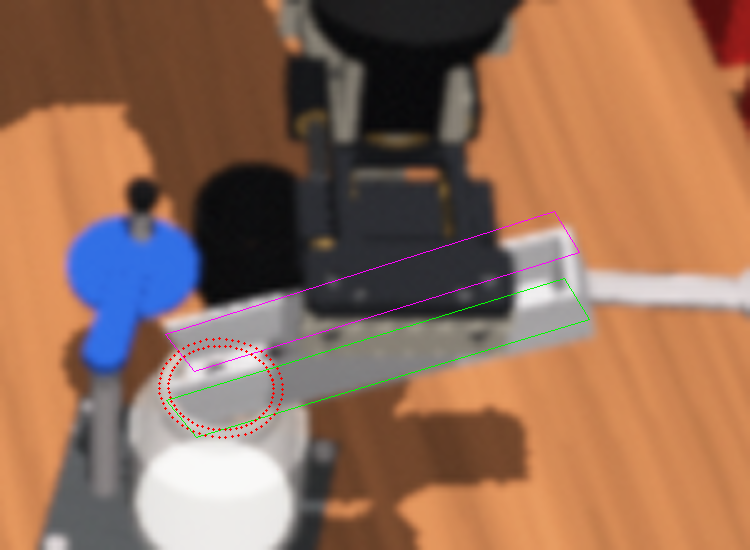

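View pics/t10.png

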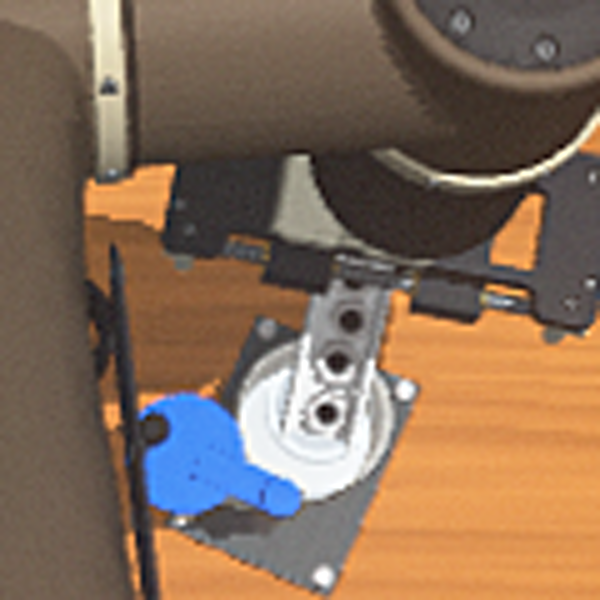

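>>> apply_moves(
  deltas="0 -0.2 -0.1 0;0 -0.4 -0.1 0;0 -0.3 0 0;0 0 0 0",
  squeeze=40,
)

```text
t: 21.85
eef_pos: [0.5994, -0.1373, 0.1689]
ee_rot: [3.141, -0.0, -1.748]
force: [0.1, 0.3, -2.2]
width: 0.0299
```

```bash

python3 - <<'E'
from h import *
guz();print(readout.get_state()['force']);s=viewer.grab_frame('side');over(s,22,(290,200),(150,110),5,'pics/o9.png');meas(s,22)
t=viewer.grab_frame('top');crop(t,377,200,60,'pics/t11.png',5)
E
```

```text
G u 70.6 lat -0.4 z 187.9 mm
[ 0.13015345  0.34214353 -2.1999683 ]
tilt 21.7 deg, n 56/57
corner u -3.2 z 91.7; grip in chute x -6.1 z 62.2
```

View pics/o9.png

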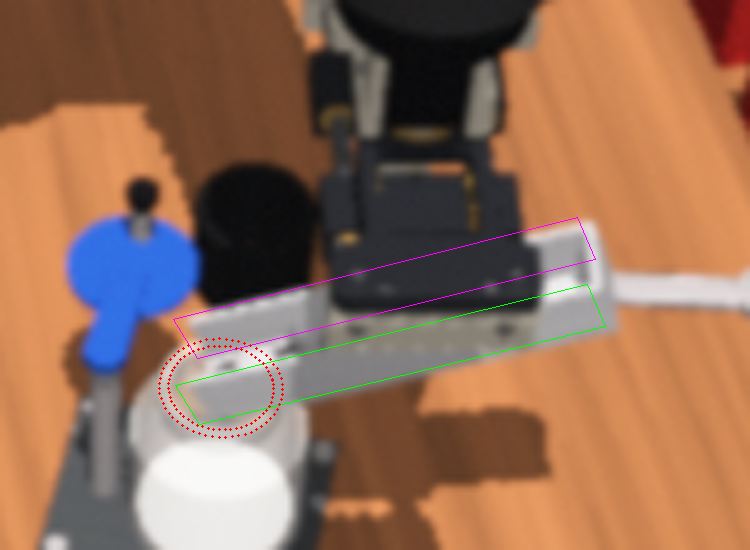

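View pics/t11.png

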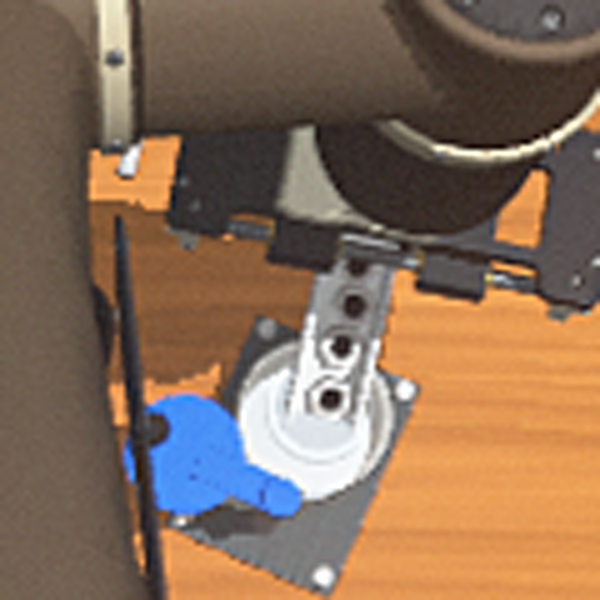

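>>> apply_moves(
  deltas="0 0.25 0.3 0;0 0.25 0.4 0;0 0 0.1 0;0 0 0 0",
  squeeze=20,
)

```text
t: 22.45
eef_pos: [0.5943, -0.1362, 0.1609]
ee_rot: [3.141, -0.0, -1.747]
force: [0.1, 0.1, -1.5]
width: 0.0297
```

```bash

python3 - <<'E'
from h import *
guz();print(readout.get_state()['force']);s=viewer.grab_frame('side');meas(s,22)
t=viewer.grab_frame('top');crop(t,377,200,60,'pics/t12.png',5)
E
```

```text
G u 65.4 lat -0.3 z 179.9 mm
[ 0.10705509  0.09512553 -1.47443207]
tilt 21.8 deg, n 53/54
corner u -6.8 z 84.1; grip in chute x -7.3 z 62.2
```

View pics/t12.png

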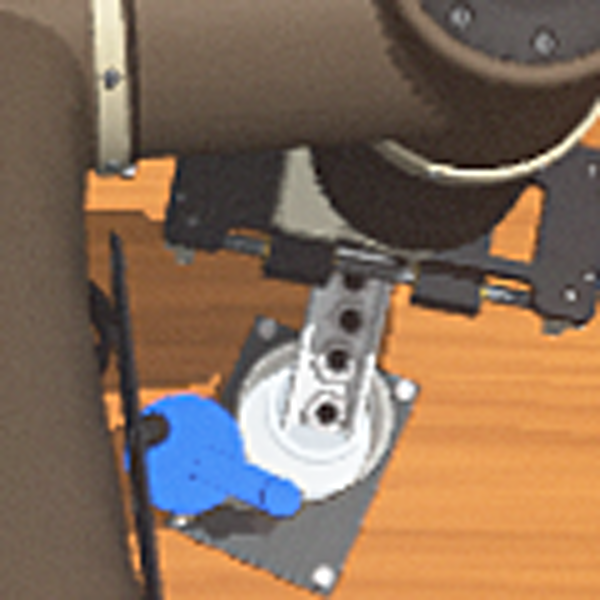

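>>> apply_moves(
  deltas="0 0.3 0 0;0 0.4 -0.28 0;0 0.4 -0.3 0;0 0.4 -0.27 0;0 0.4 -0.25 0;0 0.4 -0.22 0;0 0.4 -0.2 0",
  squeeze=8,
)

```text
t: 23.42
eef_pos: [0.5681, -0.1315, 0.1768]
ee_rot: [-3.14, 0.0, -1.747]
force: [3.2, 0.8, 1.7]
width: 0.0301
```

```bash

python3 - <<'E'
from h import *
guz();print(readout.get_state()['force']);s=viewer.grab_frame('side');over(s,33,(290,200),(150,110),5,'pics/o13.png');meas(s,32)
t=viewer.grab_frame('top');crop(t,377,200,60,'pics/t13.png',5)
E
```

```text
G u 38.7 lat -0.2 z 195.8 mm
[3.22192068 0.81992806 1.74573528]
tilt 34.9 deg, n 42/45
corner u -14.2 z 82.2; grip in chute x -1.8 z 63.4
```

View pics/o13.png

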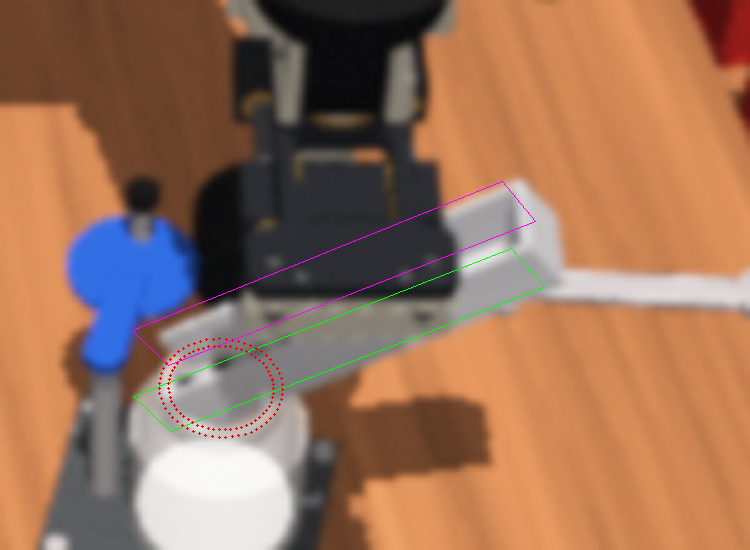

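View pics/t13.png

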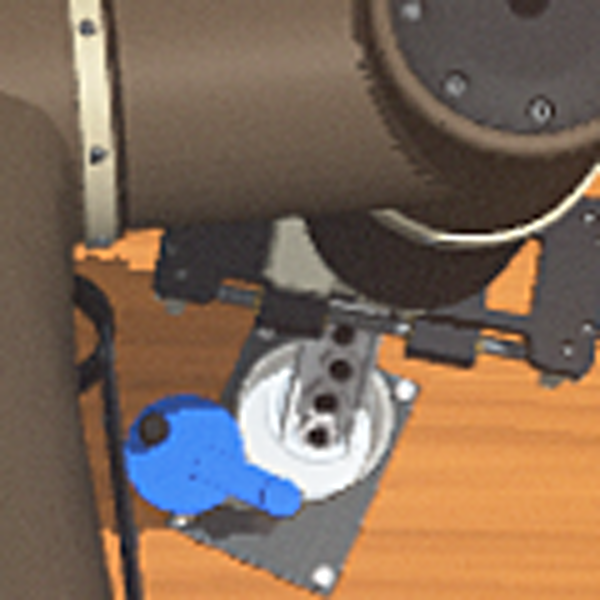

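>>> apply_moves(
  deltas="0 0 0 0;0 -0.15 0 0;0 -0.3 -0.05 0;0 -0.3 -0.05 0;0 0 0 0;0 0 0 0",
  squeeze=50,
)

```text
t: 24.28
eef_pos: [0.5748, -0.133, 0.1768]
ee_rot: [3.141, -0.0, -1.748]
force: [-0.4, 0.3, -2.3]
width: 0.0298
```

```bash

python3 - <<'E'
from h import *
guz();print(readout.get_state()['force']);s=viewer.grab_frame('side');over(s,33,(290,200),(150,110),5,'pics/o14.png');meas(s,33)
t=viewer.grab_frame('top');crop(t,377,200,60,'pics/t14.png',5)
E
```

```text
G u 45.6 lat -0.5 z 195.8 mm
[-0.4255199   0.27260579 -2.30829695]
tilt 34.8 deg, n 48/48
corner u -1.8 z 86.2; grip in chute x -8.4 z 63.0
```

View pics/o14.png

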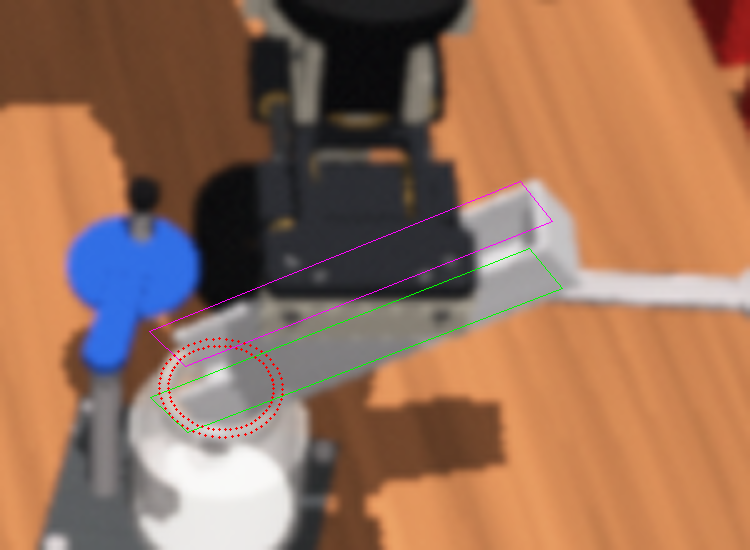

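View pics/t14.png

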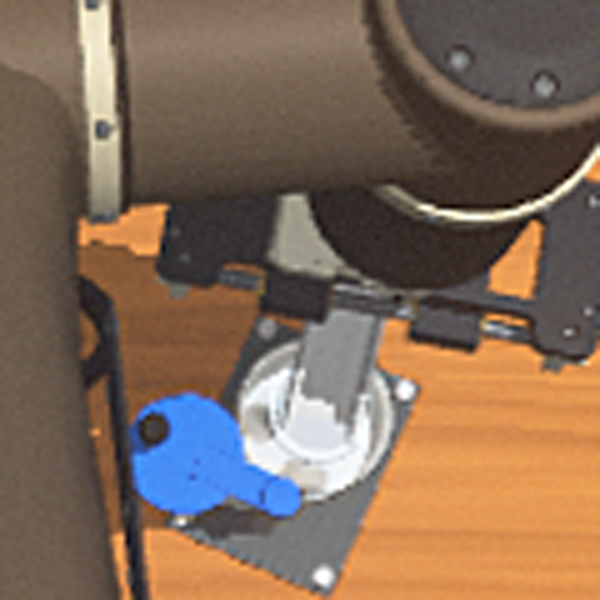

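```bash

python3 - <<'E'
from h import *
s=viewer.grab_frame('side');crop(s,333,290,38,'pics/s15.png',10)
cv2.imwrite('pics/s15f.png',s['image'][:,:,::-1])
E
```

```text
(no output)
```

View pics/s15.png

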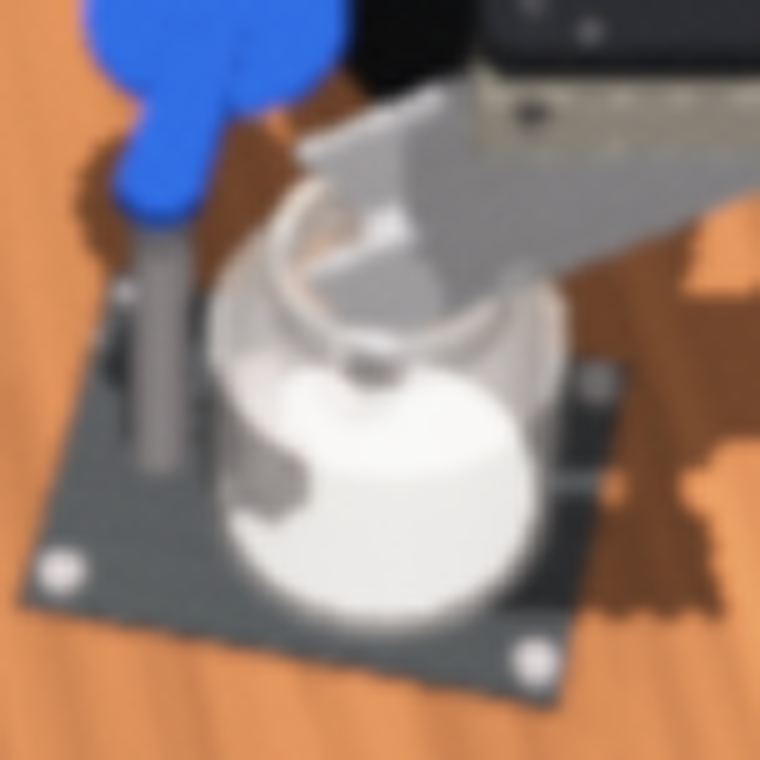

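View pics/s15f.png

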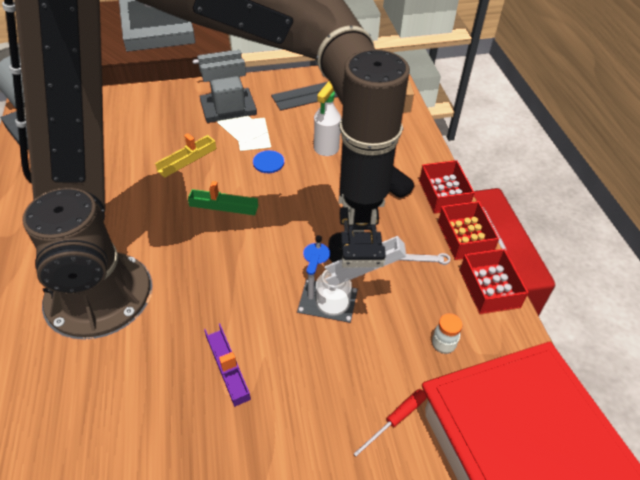

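>>> apply_moves(
  deltas="0 0 0 0;0 -0.5 -0.4 0;0 -1 -0.8 0;0 -1 -1.5 0;0 0 -2 0;0 0 -2 0;0 0 -1.3 0;0 0 -0.5 0;0 0 0 0",
)

```text
t: 25.55
eef_pos: [0.5998, -0.1372, 0.2621]
ee_rot: [-3.142, 0.0, -1.748]
force: [-0.3, 0.4, -2.0]
width: 0.0293
```

```bash

python3 - <<'E'
from h import *
guz();delta(.524,.16,.26,-1.747);s=viewer.grab_frame('side');crop(s,340,250,75,'pics/s16.png',7)
t=viewer.grab_frame('top');crop(t,377,205,50,'pics/t16.png',7)
E
```

```text
G u 70.9 lat -0.3 z 281.1 mm
t 25.55 pos [ 0.5998 -0.1372  0.2621] rot [-3.142  0.    -1.748] F [-0.3  0.4 -2. ] w 0.0293 q6 1.3
tool dx dy dz cm [-27.92  12.69   0.21] turn -0.0006617551781111786
```

View pics/s16.png

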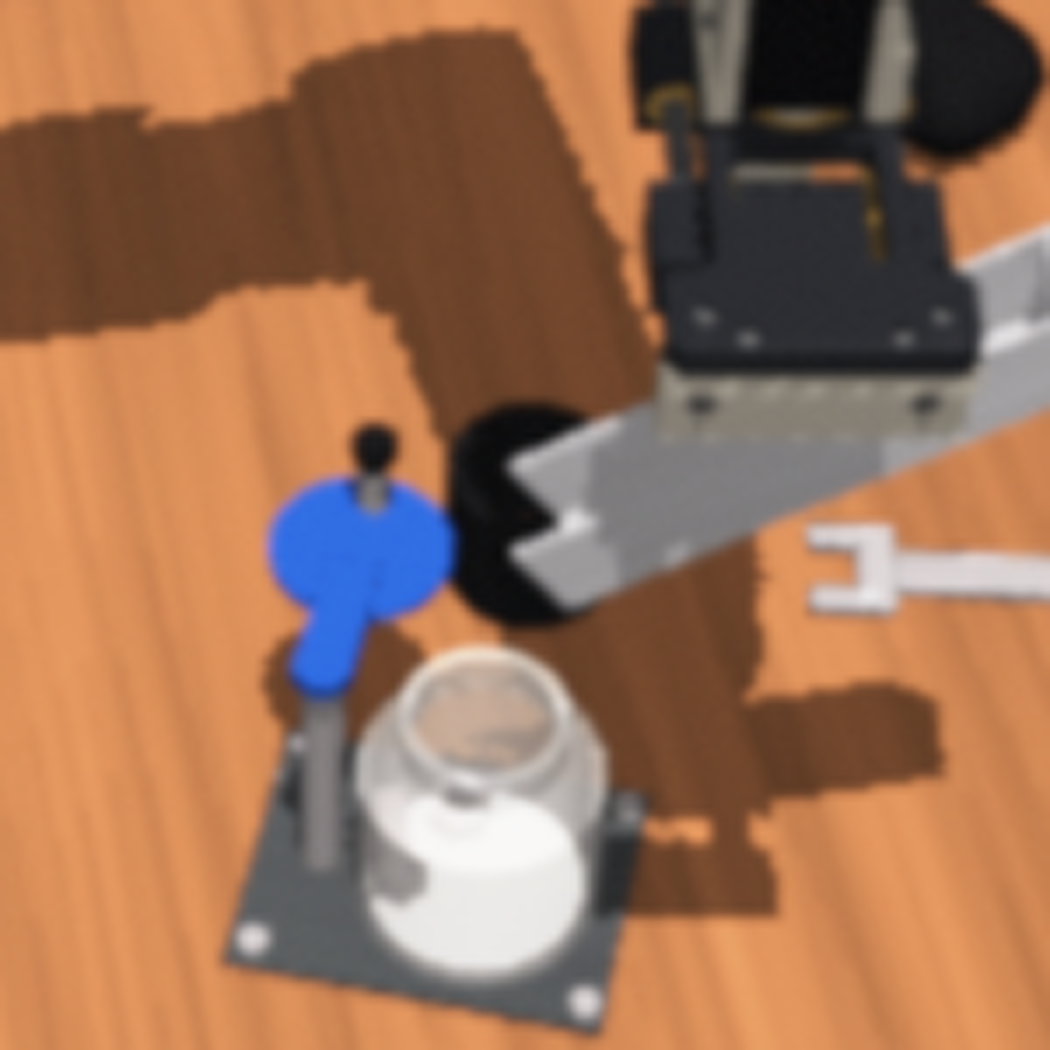

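View pics/t16.png

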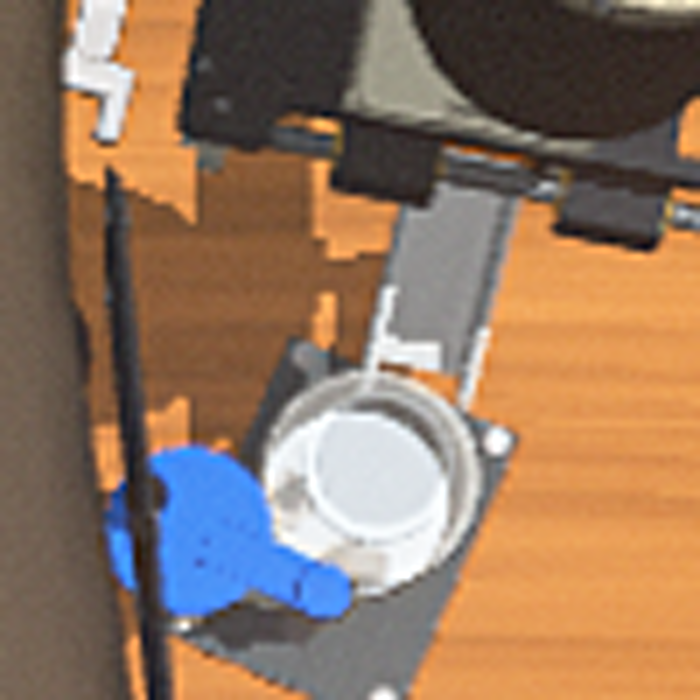

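>>> apply_moves(
  deltas="-2 0.8 0 0;-3.5 1.6 0 0;-4 1.8 0 0;-4 1.8 0 0;-4 1.8 0 0;-4 1.8 0 0;-3.5 1.6 0 0;-2 1 0 0;-0.9 0.5 0 0;0 0 0 0",
)

```text
t: 26.9
eef_pos: [0.5234, 0.1603, 0.262]
ee_rot: [3.141, -0.0, -1.746]
force: [-0.4, -0.5, -1.2]
width: 0.0295
```

```bash

python3 - <<'E'
from h import *
import h
delta(.524,.16,.15,-1.747)
p=readout.get_state()['eef_pos'];h.M=p[:2]-0  # local frame: u relative to hand
s=viewer.grab_frame('side');meas(s,34);over(s,34,(240,110),(150,130),5,'pics/o17.png')
E
```

```text
t 26.9 pos [0.5234 0.1603 0.262 ] rot [ 3.141 -0.    -1.746] F [-0.4 -0.5 -1.2] w 0.0295 q6 0.74
tool dx dy dz cm [ 0.02 -0.07 11.2 ] turn 0.0006762537287869907
tilt 35.3 deg, n 37/44
corner u -51.6 z 168.3; grip in chute x -2.5 z 62.0
```

View pics/o17.png

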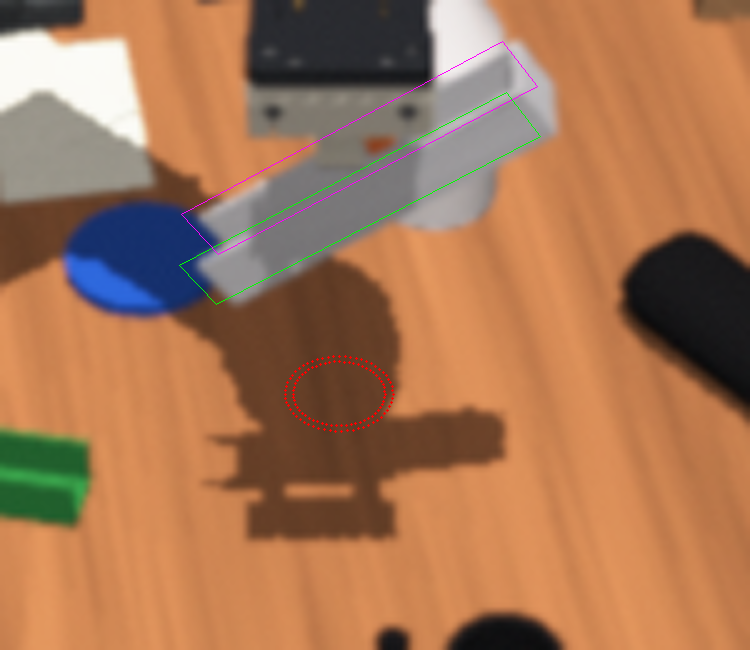

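>>> apply_moves(
  deltas="0 0 1 0;0 0 2.5 0;0 0 3 0;0 0 3 0;0 0 2.7 0;0 0 2 0;0 0 1.2 0;0 0 0.5 0;0 0 0 0",
)

```text
t: 28.08
eef_pos: [0.524, 0.1596, 0.1033]
ee_rot: [-3.141, -0.0, -1.748]
force: [-1.0, 0.5, -0.8]
width: 0.0296
```

```bash

python3 - <<'E'
from h import *
import h
delta(.524,.16,.15,-1.747)
p=readout.get_state()['eef_pos'];h.M=p[:2]-0
s=viewer.grab_frame('side');meas(s,34);over(s,35,(240,130),(150,130),5,'pics/o18.png')
E
```

```text
t 28.07 pos [0.524  0.1596 0.1033] rot [-3.141 -0.    -1.748] F [-1.   0.5 -0.8] w 0.0296 q6 0.74
tool dx dy dz cm [-0.04  0.01 -4.67] turn -0.0008422542963801849
tilt 35.5 deg, n 50/55
corner u -48.1 z 10.6; grip in chute x -5.6 z 63.2
```

View pics/o18.png

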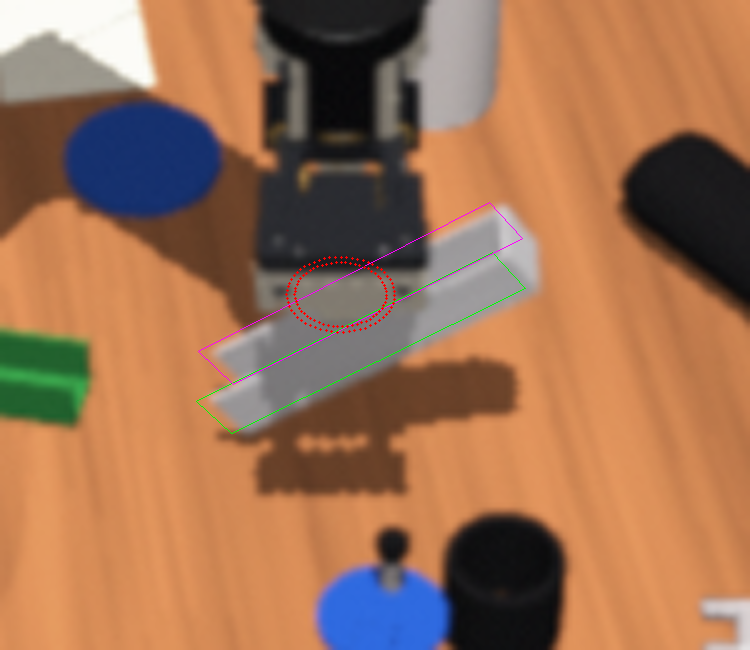

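>>> apply_moves(
  deltas="0 0 0.6 0;0 0 0.6 0;0 -0.5 0.26 0;0 -0.5 0.26 0;0 -0.9 0.56 0;0 -0.85 0.63 0;0 0 0 0",
  squeeze=8,
)

```text
t: 29.0
eef_pos: [0.5512, 0.1544, 0.0731]
ee_rot: [3.141, -0.001, -1.748]
force: [0.1, -0.3, -1.1]
width: 0.0299
```

```bash

python3 - <<'E'
from h import *
import h
delta(.524,.16,.15,-1.747)
p=readout.get_state()['eef_pos'];h.M=p[:2]-0
s=viewer.grab_frame('side');over(s,20,(240,130),(150,130),5,'pics/o19.png');meas(s,20)
E
```

```text
t 29.0 pos [0.5512 0.1544 0.0731] rot [ 3.141e+00 -1.000e-03 -1.748e+00] F [ 0.1 -0.3 -1.1] w 0.0299 q6 0.78
tool dx dy dz cm [-0.07  2.78 -7.69] turn -0.001374970055811442
tilt 18.7 deg, n 60/62
corner u -78.3 z -1.2; grip in chute x -6.2 z 63.7
```

View pics/o19.png

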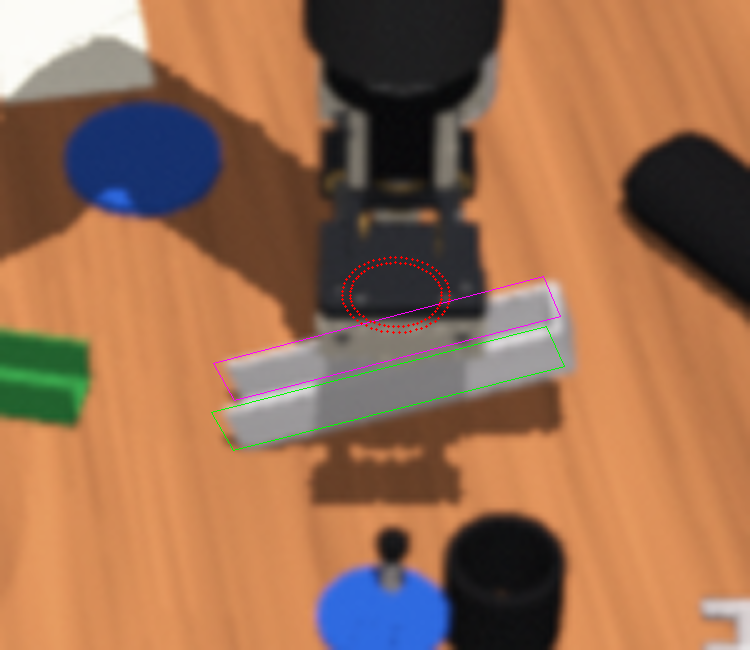

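>>> apply_moves(
  deltas="0 -0.6 0.55 0;0 -0.7 0.77 0;0 -0.65 0.83 0;0 -0.4 0.5 0;0 -0.15 0.2 0;0 0 0 0;0 0 0 0",
)

```text
t: 29.92
eef_pos: [0.5754, 0.1506, 0.0457]
ee_rot: [-3.142, 0.0, -1.748]
force: [-0.7, -0.6, -1.9]
width: 0.0298
```

```bash

python3 - <<'E'
from h import *
import h
delta(.524,.16,.039,-1.747)
p=readout.get_state()['eef_pos'];h.M=p[:2]-0
s=viewer.grab_frame('side');over(s,0,(240,130),(150,130),5,'pics/o20.png');meas(s,1)
E
```

```text
t 29.93 pos [0.5754 0.1506 0.0457] rot [-3.142  0.    -1.748] F [-0.7 -0.6 -1.9] w 0.0298 q6 0.81
tool dx dy dz cm [-0.03  5.23  0.67] turn -0.0005105585637237287
tilt 1.6 deg, n 64/65
corner u -101.5 z -0.0; grip in chute x -6.7 z 61.8
```

View pics/o20.png

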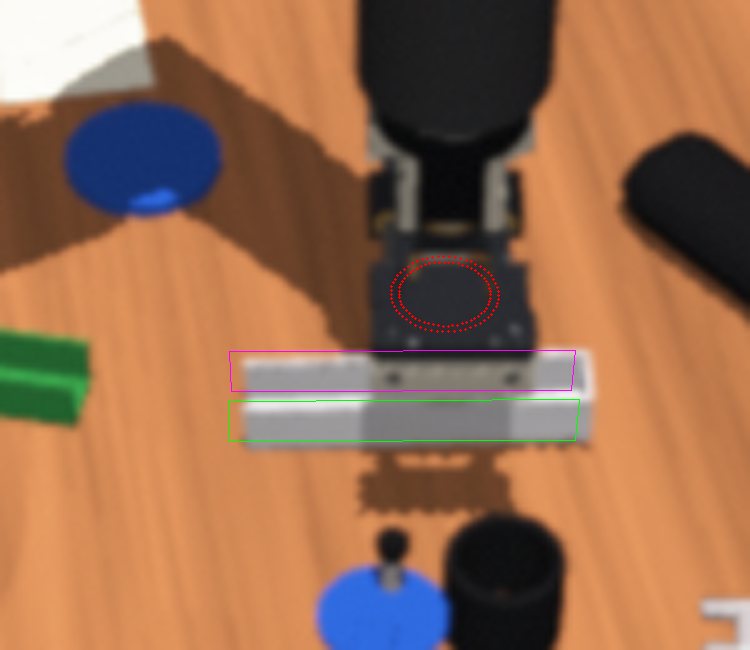

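Tilt is about 1.6°, resting nearly flat. Lower 3 mm more, lightly gripped, then release and lift.

>>> apply_moves(
  deltas="0 -0.1 0.15 0;0 -0.05 0.15 0;0 0 0.1 0;0 0 0 0",
  squeeze=4,
)

```text
t: 30.48
eef_pos: [0.577, 0.1503, 0.0415]
ee_rot: [3.142, 0.0, -1.748]
force: [-0.1, 0.3, -0.6]
width: 0.0299
```

```bash

python3 - <<'E'
from h import *
import h
delta(.524,.16,.039,-1.747)
p=readout.get_state()['eef_pos'];h.M=p[:2]-0
s=viewer.grab_frame('side');meas(s,1)
E
```

```text
t 30.48 pos [0.577  0.1503 0.0415] rot [ 3.142  0.    -1.748] F [-0.1  0.3 -0.6] w 0.0299 q6 0.81
tool dx dy dz cm [-0.02  5.39  0.25] turn -0.0006580889410952029
tilt -0.1 deg, n 64/64
corner u -103.6 z -0.4; grip in chute x -6.6 z 61.1
```

>>> apply_moves(
  deltas="0 0 0 0;0 0 0 0;0 0 0 0;0 0 0 0;0 0 0 0",
  gripper=-0.6,
)

```text
t: 31.15
eef_pos: [0.577, 0.1503, 0.0416]
ee_rot: [-3.142, 0.0, -1.748]
force: [0.7, -0.4, 0.1]
width: 0.0689
```

>>> apply_moves(
  deltas="0 0 -1 0;0 0 -2.5 0;0 0 -4 0;0 0 -5 0;0 -1 -4 0;0 -3 -2 0;0 -3 0 0;0 -3 0 0;0 0 0 0",
)

```text
t: 32.28
eef_pos: [0.6766, 0.132, 0.2263]
ee_rot: [3.141, -0.0, -1.749]
force: [0.4, -0.4, -0.4]
width: 0.0702
```

```bash

python3 - <<'E'
from h import *
delta(.5,.1,.2,-1.747)
s=viewer.grab_frame('side');cv2.imwrite('pics/s21.png',s['image'][:,:,::-1]);crop(s,333,290,38,'pics/s21c.png',9)
t=viewer.grab_frame('top');crop(t,320,215,75,'pics/t21.png',6);cv2.imwrite('pics/t21f.png',t['image'][:,:,::-1])
E
```

```text
t 32.27 pos [0.6766 0.132  0.2263] rot [ 3.141 -0.    -1.749] F [ 0.4 -0.4 -0.4] w 0.0702 q6 0.92
tool dx dy dz cm [ 6.28 16.81  2.63] turn -0.00187784805105351
```

View pics/s21.png

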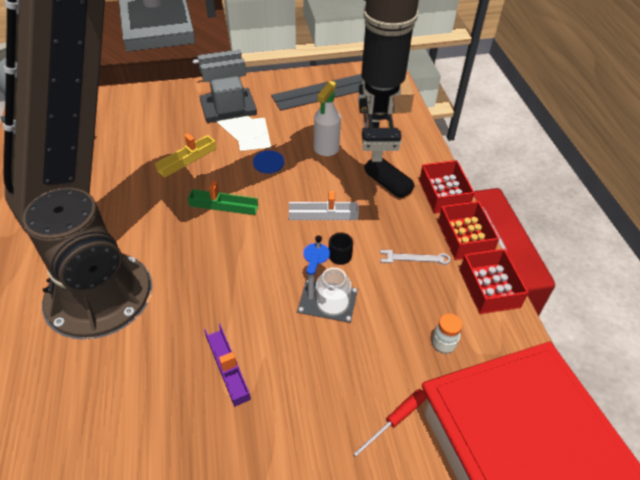

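View pics/s21c.png

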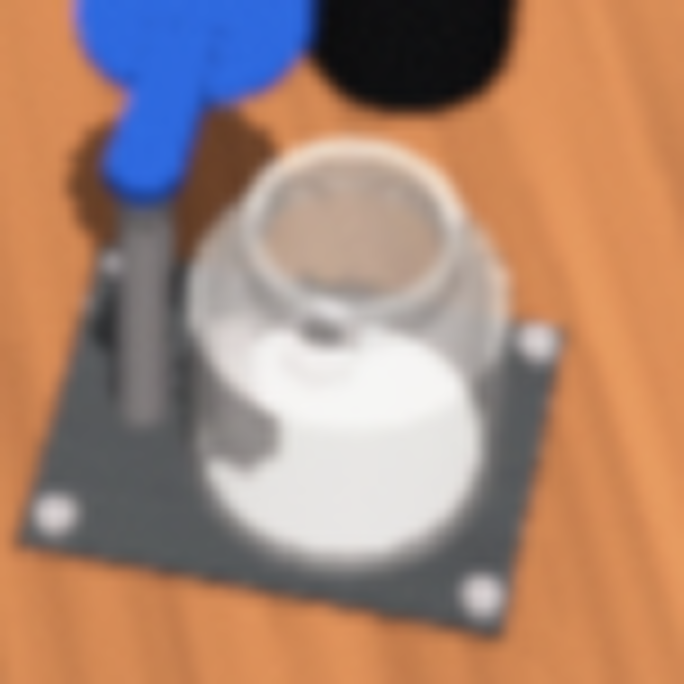

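View pics/t21f.png

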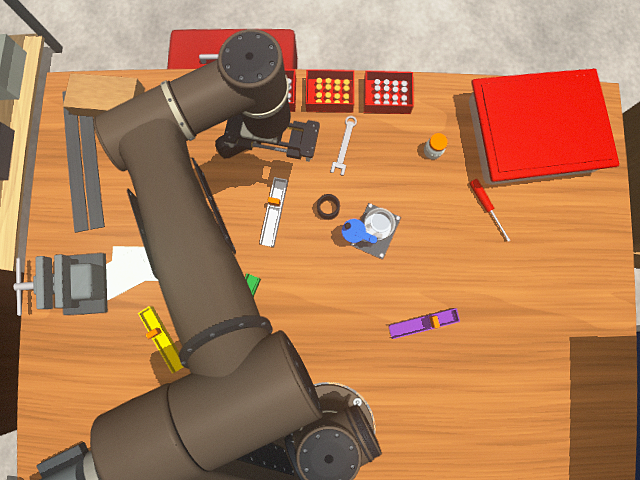

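```bash

python3 - <<'E'
from h import *
t=viewer.grab_frame('top');s=viewer.grab_frame('side')
a=cv2.resize(t['image'][195:265,335:405,::-1],None,fx=8,fy=8,interpolation=cv2.INTER_CUBIC);cv2.imwrite('pics/a.png',a)
b=cv2.resize(t['image'][170:255,250:300,::-1],None,fx=7,fy=7,interpolation=cv2.INTER_CUBIC);cv2.imwrite('pics/b.png',b)
import h
c=np.array([.577,.1503])+.0066*C;h.M=c;readout_p=None
for n in ('top','side'):
  for r in viewer.silhouettes(n,'nut0')[:6]: print(n,round(r['conf'],2),r['extent'])
E
```

```text
top 0.54 [472.4, 176.9, 35.0, 64.1]
```

View pics/a.png

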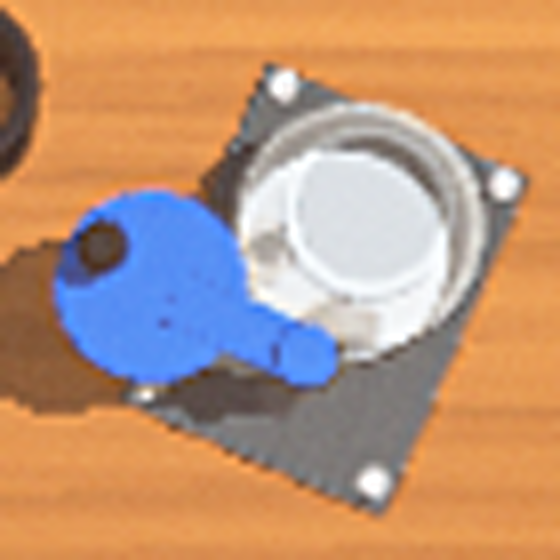

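View pics/b.png

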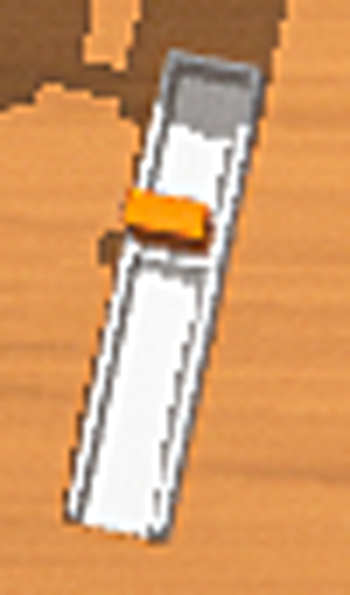

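```bash
python3 -c "
from station import readout,job
print(job.job_done())"
```

```text
the job is handed in; nothing more can be done
None
```

I finished the job and handed it in at about 32 s of robot time; no verdict is given. I could not count all four nuts inside the canister.

**What I did**
- **Cover:** I straddled the peg with the fingers and swung the cover open to about 1.5 rad.
- **Lift:** I picked the chute up level by its orange grip. All four nuts were still in it when it reached the canister.
- **Tipping:** The tool only turns about its own vertical axis, so I pivoted the chute in a light grip. I pressed its spout first against the outside of the canister's neck, then against the inner wall of the mouth, until it was tipped about 35°. The first tip fell back to about 22° with the nuts still in the chute, so I repeated it. Drawing the spout back about 7 mm then let the nuts slide in.
- **Setting down:** I rolled the chute back flat on the bench in a clear spot, let go and moved the arm away.

**Last checks**
- **Chute:** The camera measured its tilt at -0.1° just before release. It looks flat and upright after release, and the channel is empty.
- **Cover:** It is still well open in the last pictures.
- **Bystanders:** I see no change in position in the pictures, and no nut shows on the bench.
- **Nuts:** They show only faintly through the canister's bright wall, and I could make out two of them. The other two I infer are inside, because the chute and bench show none. The network found no nut, only one false hit on the screwdriver.

The chute slipped about 6 mm sideways in the fingers during tipping, which did no harm.

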